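# Issue float balls from the curved dispenser

## Robot

A 6-joint arm with a two-finger parallel gripper is mounted at the origin on the work surface. World frame = base frame: x ahead of the robot, y to its left, z up, the work surface at z = 0. Lengths are in m, angles in rad, forces in N, time in s.
With the tool pointing down it reaches from about 0.25 to 0.8 m from the base axis. Payload 3.9 kg.
Tool frame: the origin (TCP) lies between the finger pads; the fingertips stand 22 mm ahead of it and the grasp point (between the pads) lies 3 mm ahead of it; y points along the fingers, x is the direction in which the jaws open and shut, and the axes are right-handed (so a half turn about y gives the same grasp; the last joint's range is limited). The gripper opens to 85 mm and grips with 20 to 120 N. Pads are 22 mm wide; open, the fingers measure 114 mm over their backs; the gripper's body (76 mm by 85 mm) begins 54 mm behind the grasp point. The pads swing forward as they close: fully open they stand 13 mm farther back than shut.
Start: joints at [-1.156, 0.26, -0.138, 1.173, 0, 1.571], TCP at [0.212, -0.48, 0.253] pointing down, gripper open.
Joint ranges: [-2.78, 2.78], [-0.83, 1.72], [-1.28, 1.37], [-1.9, 2.12], [-1.57, 1.48], [-3.14, 3.14]. Speed limits (rad/s): [2.57, 2.57, 3.14, 3.14, 3.14, 3.14].

## Interface

Orientations are given as a rotation vector (axis times angle).
In Python, from plant import * gives the robot as it stands. The module is installed in compiled form; this text tells all that it offers.
- The arm moves only by the tool send_rows, never from a script. Its argument "series" is a list of rows, each a list of 3 entries, a list of its own where there are three numbers: the shift along the world's x, y, z in mm, then the turn, a rotation vector about the world's x, y, z in rad, then the gripper's target within -1 to 1 (fully open at 1, half-way at 0, shut at -1). In form: [[[tx, ty, tz], [wx, wy, wz], claw], ...]. A call has 1 to 20 rows; each row shifts and turns the commanded pose from where the row before left it; what a row does not reach is not made up. A row lasts 1/8 s, in which the tool goes at most 62.5 mm and 10.7 degrees, less where a joint would pass 70% of its speed; a pose out of reach is approached as far as the arm can. A call is refused whole if a number of a shift passes 62.5 or a number of a turn 0.188, either way. A call with a gripper value outside its range is refused whole. The fingers move at their own pace and stop on an object; the grip force is fixed at half the most. Time passes only in rows, so rows that do not move let the fingers close. It gives the time, the measured TCP pose, the force and the opening at its end, in the units of the state.
- get_obs(): the state, without advancing time (a new reading comes with each control period).
- capture(name): name is "scene" or "side" or "wrist"; returns a dict with "pixels" (384x512x3 uint8, red, green, blue), "fx", "fy", "cx", "cy" (pixels), "origin" and "orientation" of the camera in the world. Camera axes: x right, y up, looking along -z (the intrinsics and any distortion apply to the point x, -y, -z); pixel columns grow to the right and rows downward; lengths in m; the calibration is good to about 2 mm. A picture is of the moment at which its call begins. There is no depth.
- hand_in(): hands the job in, once; it reports no verdict.
Trained networks look in a picture, given as the dict that the camera call returned (one of the last four; its "shot" number tells which), for a name from the list of things; names that differ only in an ending like _2 or _b are one class to them, and where a whole thing is asked for, a point or a joint stands for the part that bears it (a point fixed in the world has none). Each returns a list of dicts, best first, with "score" (0 to 1); they miss things now and then, are a little off and sometimes report something else, mostly with a low value. They report only what shows in the picture. A call takes as long as a camera call. They do not tell look-alikes from the thing itself.
- look_for(picture, name): "bbox" ([left, top, right, bottom] as shares, 0 to 1, of the picture: columns of its width, rows of its height, round what is visible of it).
- regions_of(picture, name): "mask" (384x512 bool, what is visible of it) and "bbox" ([left, top, right, bottom] as shares, 0 to 1, of the picture: columns of its width, rows of its height, round what is visible of it).
- landmark_of(picture, name): "point" ([column, row] as shares, 0 to 1, of the picture: columns of its width, rows of its height: a listed point, or the origin of a listed thing).
The state is a dict: "time": time; "joint_positions": joint angles; "joint_velocities": joint speeds; "effort": joint torques, N m; "position": TCP position; "tool_rot": TCP orientation; "force": force on the tool from outside, world axes, zero at the start; "wrist_torque": the same for the moment, N m; "width": opening from 0.0 (shut) to 1.0 (fully open).
Only numpy, scipy, OpenCV 4.12 (cv2) and the standard library are available. Lean on these libraries where they do the work, as an engineer would, in place of code of your own. Each camera call takes 0.05 s, during which the arm holds its last target.

## Task

Draw the stop pin out of its bore in the ball dispenser and park it level in the side notch, then let go of it. Then push the float balls round the curved track to the exit gap, lift each out there, and set every ball in a nest of its own on the wooden kit board. Leave the other spares where they lie.

Things in the scene. Friction and masses are not known exactly. Their poses are not given: they have to be found in the camera images.
- dispenser: Fixed ball dispenser: walled curved steel track on a 12 mm base plate. Origin: centre of the track's arc, at table height, z up. The track's centre line: an arc of radius 125 mm about the origin from a closed end at 100 deg (counter-clockwise from +x) counter-clockwise to 270 deg, then straight along +x at y -125 mm. Walls (6 mm) and cover rails end at x +34 mm; the exit gap follows.
- track_mid (a point): Point on the track's centre line at its floor (dispenser x -125, y 0, z 12 mm). Channel 66 mm wide. Two flat rails cover it (64 to 68 mm above the table) and leave a 44 mm slot along the centre line: closed fingertips fit down through it behind a ball, but a ball cannot be lifted out through it. Axes as the dispenser's.
- exit_seat (a point): Centre of a ball seated in the exit gap (dispenser x 68, y -125, z 36 mm): a round 36 mm hole in the 12 mm base plate holds the ball 6 mm lower than in the track. Along the dispenser's y both sides are open, without walls or rails; the track is behind (-x); a stop 44 mm wide, its top 48 mm above the table, stands 2 mm beyond the ball (+x). Axes as the dispenser's.
- pin_home (a point): Middle of the pin's grip while the pin is home (dispenser x 10, y -233, z 40 mm). The bore, 20 mm square, runs level along the dispenser's y through a block at dispenser x -16 to 34, y -158 to -198 mm, 64 mm high; the home pin crosses the track and stops the balls. Draw it along the dispenser's -y by at least 100 mm. Axes as the dispenser's.
- pin_park (a point): Middle of the pin's grip when parked (dispenser x -75, y -299, z 40 mm), pin level, parallel to the bore, shank to the dispenser's +y, lying in both notches of the side rest: two upright plates 60 mm wide, 8 mm thick, at dispenser y -195 and -255 mm, with upward-open notches 24 mm wide, bottoms 32 and tops 58 mm above the table. Axes as the dispenser's.
- pin_grip (a point): Middle of the grip of the loose stop pin, on its axis. Grip: black bar 24 x 24 mm, 60 mm long; from its end, 30 mm from this point along the pin's own +y axis, the round steel shank (16 mm diameter, 99 mm long) runs on along +y; tip 129 mm from this point, balance point about 50 mm from it. 0.17 to 0.29 kg.
- kit_board: Loose wooden kit board 310 x 100 x 25 mm, 1.3 kg, flat on the table, with a row of four round 44 mm holes (nests) 75 mm apart along its own x axis. Origin: centre of its underside; z up.
- nest0 (a point): Centre of a ball resting in nest 0 of the kit board (board x -112.5, y 0, z 45.4 mm; such a ball sits 9.6 mm deep in the hole, a ball lying on the board beside a hole would be about 10 mm higher). Axes as the board's.
- nest1 (a point): Centre of a ball resting in nest 1 of the kit board (board x -37.5, y 0, z 45.4 mm; such a ball sits 9.6 mm deep in the hole, a ball lying on the board beside a hole would be about 10 mm higher). Axes as the board's.
- nest2 (a point): Centre of a ball resting in nest 2 of the kit board (board x 37.5, y 0, z 45.4 mm; such a ball sits 9.6 mm deep in the hole, a ball lying on the board beside a hole would be about 10 mm higher). Axes as the board's.
- nest3 (a point): Centre of a ball resting in nest 3 of the kit board (board x 112.5, y 0, z 45.4 mm; such a ball sits 9.6 mm deep in the hole, a ball lying on the board beside a hole would be about 10 mm higher). Axes as the board's.
- ball1_center (a point): Centre of a hollow stainless float ball, 60 mm diameter, 0.09 to 0.18 kg, one of up to four alike. Three or four are present, in the curved track behind the pin, centre at least 80 mm of track from the closed end; neighbours nearly touch. It rolls or slides easily in the smooth track, where its centre is 42 mm above the table. Its axes turn as it rolls.
- ball2_center (a point): Centre of a hollow stainless float ball, 60 mm diameter, 0.09 to 0.18 kg, one of up to four alike. Three or four are present, in the curved track behind the pin, centre at least 80 mm of track from the closed end; neighbours nearly touch. It rolls or slides easily in the smooth track, where its centre is 42 mm above the table. Its axes turn as it rolls.
- ball3_center (a point): Centre of a hollow stainless float ball, 60 mm diameter, 0.09 to 0.18 kg, one of up to four alike. Three or four are present, in the curved track behind the pin, centre at least 80 mm of track from the closed end; neighbours nearly touch. It rolls or slides easily in the smooth track, where its centre is 42 mm above the table. Its axes turn as it rolls.
- ball4_center (a point): Centre of a hollow stainless float ball, 60 mm diameter, 0.09 to 0.18 kg, one of up to four alike. Three or four are present, in the curved track behind the pin, centre at least 80 mm of track from the closed end; neighbours nearly touch. It rolls or slides easily in the smooth track, where its centre is 42 mm above the table. Its axes turn as it rolls.
- spider_a: Bystander, to be left alone: orange coupling spider, 86 mm across, 22 mm high, on the dispenser's base plate inside the arc. Origin: centre of its underside.
- spider_b: Bystander, to be left alone: orange coupling spider, 86 mm across, 22 mm high. Origin: centre of its underside.
- zinc: Bystander, to be left alone: zinc anode block 70 x 130 x 34 mm with a strap. Origin: centre of its underside.
- plug: Bystander, to be left alone: copper heat exchanger plug, 76 mm across, 66 mm high. Origin: centre of its underside.
- dowel: Bystander, to be left alone: polished steel dowel pin, 22 mm diameter, 120 mm long, lying along its x. Origin: centre of its underside.
- bush: Bystander, to be left alone: brass bush, 90 mm across, 35 mm high. Origin: centre of its underside.
- bearing: Bystander, to be left alone: steel bearing ring, 80 mm across, 22 mm high. Origin: centre of its underside.
Things that resemble listed ones, but are neither listed nor needed, are in the scene too. Leave any black or blue look-alike of the part that bears ball1_center alone.

How it is judged:
On the way, in this order (a step that is already met when the one before it is completed fails the run):
1. the stop pin is out of its bore and lies parked in the side notch, let go (x of pin_grip in the frame of dispenser between -0.083 and -0.067 m and y of pin_grip in the frame of dispenser between -0.318 and -0.284 m and z of pin_grip in the frame of dispenser between 0.033 and 0.048 m and angle between the y axis of pin_grip and the y axis of dispenser, either way round below 0.15 rad and linear speed of stop_pin below 0.03 m/s and contact force between the fingers and stop_pin below 0.5 N), for 0.2 s.
2. a ball has come round the track into the exit gap ((distance between ball1_center and exit_seat below 0.012 m or distance between ball2_center and exit_seat below 0.012 m or distance between ball3_center and exit_seat below 0.012 m or distance between ball4_center and exit_seat below 0.012 m)), for 0.1 s.
At the end, for the whole second after the job is handed in: The pin lies let go in both side notches: its grip within 8 mm across, 15 mm along and 7 mm in height of the parking point, within 0.15 rad of parallel to the bore. Every ball present rests in a nest of the board (within 12 mm of the row line, centre 40 to 50.5 mm above its underside) (all of step 1 and x of ball1_center in the frame of kit_board between -0.13 and 0.13 m and y of ball1_center in the frame of kit_board between -0.012 and 0.012 m and z of ball1_center in the frame of kit_board between 0.04 and 0.0505 m and linear speed of each of ball1, ball2, ball3, ball4 below 0.03 m/s and x of ball2_center in the frame of kit_board between -0.13 and 0.13 m and y of ball2_center in the frame of kit_board between -0.012 and 0.012 m and z of ball2_center in the frame of kit_board between 0.04 and 0.0505 m and x of ball3_center in the frame of kit_board between -0.13 and 0.13 m and y of ball3_center in the frame of kit_board between -0.012 and 0.012 m and z of ball3_center in the frame of kit_board between 0.04 and 0.0505 m and x of ball4_center in the frame of kit_board between -0.13 and 0.13 m and y of ball4_center in the frame of kit_board between -0.012 and 0.012 m and z of ball4_center in the frame of kit_board between 0.04 and 0.0505 m); the robot touches nothing.
It fails at once if another spare (spider, zinc block, copper plug, dowel, bush, bearing) was moved more than 50 mm (distance of any of spider_a, spider_b, zinc, plug, dowel, bush, bearing from where it was at the start of the episode above 0.05 m).
Of ball1, ball2, ball3, ball4 only 3 to 4 are there at a start; the rules pass over those that are not, and their reading is None.
At some moment in a run one of kit_board may be knocked a few centimetres aside while the robot is not near it.
Once in a run the grip may slacken for a moment while it holds something.
It also fails if it takes over 210 s, if anything falls off the work surface, if the arm or the gripper's body presses on something with over 40 N, if the wrist force passes 120 N, or if a joint passes its speed limit or range.

## Working session

There is one attempt and no reset: what is moved stays moved. The work goes in short steps, Python scripts to look and compute and a tool call to move; the robot and the scene stay as the last step left them, time stands still between calls to the robot, and variables do not carry over. Pictures are saved under pics/ and viewed, and the job is handed in when it is done.

Besides the shell and the picture viewer there is one more tool, called as name(argument=value, ...), one argument or row to a line, values as JSON. send_rows: Moves the arm, as the interface text tells. Its arguments: {"type":"object","properties":{"series":{"type":"array","items":{"type":"array"}}},"required":["series"]}

```bash
ls; mkdir -p pics; cat > h.py <<'E'
from plant import *
import numpy as np, cv2
from scipy.spatial.transform import Rotation as R
def Rm(o):
    o=np.array(o,float)
    if o.shape==(3,3): return o
    if o.size==3: return R.from_rotvec(o).as_matrix()
    return R.from_quat(o).as_matrix()
def save(c,n): cv2.imwrite('pics/'+n+'.png',cv2.cvtColor(c['pixels'],cv2.COLOR_RGB2BGR))
def proj(c,P):
    P=np.atleast_2d(P); q=(P-np.array(c['origin']))@Rm(c['orientation'])
    return np.c_[c['cx']+c['fx']*q[:,0]/-q[:,2], c['cy']-c['fy']*q[:,1]/-q[:,2]]
def ray(c,u,v,z):
    d=Rm(c['orientation'])@np.array([(u-c['cx'])/c['fx'],-(v-c['cy'])/c['fy'],-1.])
    o=np.array(c['origin']); return o+d*(z-o[2])/d[2]
def st():
    o=get_obs(); print('t',round(o['time'],2),'pos',np.round(np.array(o['position'])*1000,1),'rot',np.round(o['tool_rot'],3),'F',np.round(o['force'],1),'w',round(o['width'],3),'j',np.round(o['joint_positions'],2))
E
python3 - <<'E'
from h import *
st()
for n in ['scene','side','wrist']:
    c=capture(n); save(c,n+'0'); print(n,{k:v for k,v in c.items() if k!='pixels'})
E
```

```text
pics
t 0.0 pos [ 211.3 -479.9  252.5] rot [-1.376  0.9   -0.897] F [ 0.1 -0.2  0.1] w 1.002 j [-1.16  0.26 -0.14  1.17 -0.    1.57]
scene {'fx': 386.90589937952626, 'fy': 386.90589937952626, 'cx': 256.76310556649116, 'cy': 189.2306630450562, 'origin': array([ 1.40884377, -0.4097622 ,  1.06255844]), 'orientation': array([0.68661062, 0.4378457 , 1.0624052 ]), 'shot': 1}
side {'fx': 492.31768625012035, 'fy': 492.31768625012035, 'cx': 260.6523076147584, 'cy': 196.5729477829287, 'origin': array([0.24921905, 0.95298955, 1.26901116]), 'orientation': array([ 0.15510763, -0.96998936, -2.69267726]), 'shot': 2}
wrist {'fx': 265.5438802266205, 'fy': 265.5438802266205, 'cx': 253.5596780466273, 'cy': 188.99566510434138, 'origin': array([ 0.27918613, -0.45068641,  0.3746214 ]), 'orientation': array([-0.25740647,  0.17020966, -1.14631698]), 'shot': 3}
```

View pics/scene0.png

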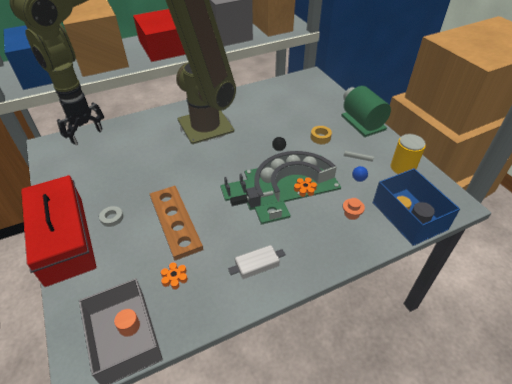

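View pics/side0.png

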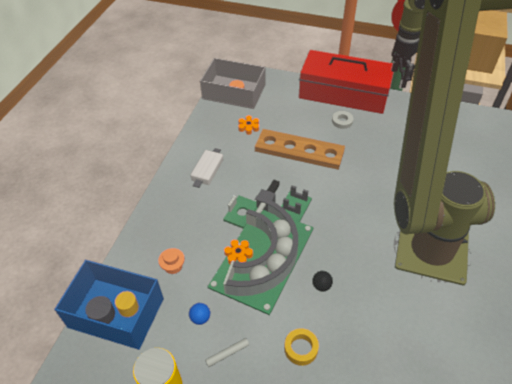

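View pics/wrist0.png

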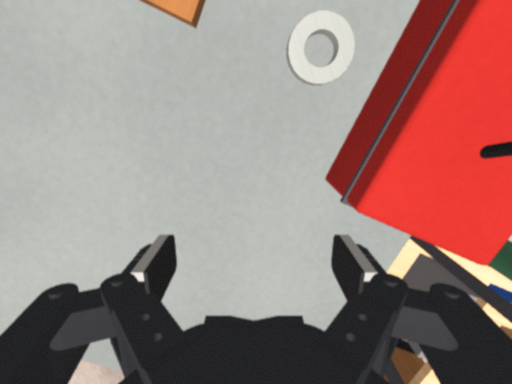

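```bash
python3 - <<'E'
from h import *
o=get_obs(); print(Rm(o['tool_rot']).round(3))
for n in ['scene','side']:
    c=capture(n)
    for k in ['dispenser','track_mid','exit_seat','pin_home','pin_park','pin_grip','kit_board','nest0','nest3','ball1_center','spider_a']:
        print(n,k,[(np.round(np.array(r['point'])*[512,384],1).tolist(),round(r['score'],2)) for r in landmark_of(c,k)][:6])
E
```

```text
[[ 0.403 -0.001  0.915]
 [-0.915  0.001  0.403]
 [-0.002 -1.    -0.   ]]
scene dispenser [([300.9, 192.0], 0.68)]
scene track_mid [([287.7, 168.2], 0.97)]
scene exit_seat [([258.7, 266.0], 0.67), ([270.8, 202.4], 0.61)]
scene pin_home [([321.0, 141.7], 0.36)]
scene pin_park [([215.3, 188.3], 0.6)]
scene pin_grip [([235.0, 197.3], 0.7)]
scene kit_board [([174.2, 221.0], 0.76)]
scene nest0 [([182.8, 237.6], 0.91), ([162.2, 189.8], 0.76), ([168.7, 204.6], 0.64), ([172.2, 222.7], 0.58)]
scene nest3 [([182.8, 237.6], 0.91), ([162.2, 189.8], 0.76), ([168.7, 204.6], 0.64), ([172.2, 222.7], 0.58)]
scene ball1_center [([365.4, 172.0], 0.59), ([278.9, 138.4], 0.52), ([307.2, 163.6], 0.38)]
scene spider_a [([112.4, 219.9], 0.73), ([171.5, 277.6], 0.56), ([303.5, 190.5], 0.52)]
side dispenser [([243.2, 247.4], 0.82), ([283.3, 228.4], 0.59)]
side track_mid [([279.6, 262.2], 0.79), ([307.0, 145.0], 0.26)]
side exit_seat [([241.0, 205.0], 0.84)]
side pin_home [([273.5, 186.7], 0.65)]
side pin_park [([304.6, 183.1], 0.68)]
side pin_grip [([337.5, 120.0], 0.65), ([270.1, 192.2], 0.5), ([276.4, 263.4], 0.17)]
side kit_board [([296.5, 150.8], 0.61), ([238.0, 254.7], 0.24)]
side nest0 [([308.8, 143.7], 0.89), ([332.5, 149.2], 0.78), ([272.3, 134.2], 0.66), ([289.2, 142.3], 0.65), ([247.0, 128.0], 0.61)]
side nest3 [([308.8, 143.7], 0.89), ([332.5, 149.2], 0.78), ([272.3, 134.2], 0.66), ([289.2, 142.3], 0.65), ([247.0, 128.0], 0.61)]
side ball1_center [([202.8, 315.7], 0.95), ([327.7, 281.1], 0.83), ([258.5, 273.8], 0.58)]
side spider_a [([239.1, 253.1], 0.58), ([247.2, 126.8], 0.53)]
```

```bash
cat >> h.py <<'E'
def T2(p,P):
    P=np.atleast_2d(np.array(P,float)); c,s=np.cos(p[2]),np.sin(p[2])
    return np.c_[p[0]+c*P[:,0]-s*P[:,1],p[1]+s*P[:,0]+c*P[:,1],P[:,2]]
E
python3 - <<'E'
from h import *
from scipy.optimize import least_squares
cs,cd=capture('scene'),capture('side')
obs=[(cs,(0,0,0),(300.9,192)),(cs,(-.125,0,.012),(287.7,168.2)),(cs,(.068,-.125,.036),(270.8,202.4)),(cs,(.010,-.233,.04),(235,197.3)),
(cd,(0,0,0),(243.2,247.4)),(cd,(-.125,0,.012),(279.6,262.2)),(cd,(.068,-.125,.036),(241,205)),(cd,(.010,-.233,.04),(272,189)),(cd,(-.075,-.299,.04),(304.6,183.1))]
f=lambda p:np.concatenate([(proj(c,T2(p,P))-np.array(uv)).ravel() for c,P,uv in obs])
best=min((least_squares(f,[.4,-.0,t],loss='soft_l1',f_scale=4) for t in np.arange(-3,3,.7)),key=lambda r:r.cost)
print(best.x,best.cost,best.fun.round(1))
p=best.x
for c,n in((cs,'s'),(cd,'d')):
    im=cv2.resize(c['pixels'][:,:,::-1],None,fx=3,fy=3,interpolation=cv2.INTER_CUBIC)
    a=np.radians(np.arange(100,271,5))
    L=np.r_[np.c_[.125*np.cos(a),.125*np.sin(a),a*0+.066],[[.034,-.125,.066]]]
    def pl(L,col,cl=False): cv2.polylines(im,[np.int32(3*proj(c,T2(p,L))+1)],cl,col,1)
    pl(L,(0,255,255))
    pl([[-.016,-.158,.064],[.034,-.158,.064],[.034,-.198,.064],[-.016,-.198,.064]],(255,0,255),True)
    for y in(-.195,-.255): pl([[-.105,y,.058],[-.045,y,.058]],(0,0,255))
    pl([[.01,-.263,.052],[.01,-.203,.052]],(255,255,0))
    q=proj(c,T2(p,[[-.03,-.15,.03]]))[0]; u,v=np.int32(np.clip(q*3-[400,300],0,[1536-800,1152-600]))
    cv2.imwrite('pics/fit_%s.png'%n,im[v:v+600,u:u+800])
# board
for c,uv in((cs,[(182.8,237.6),(162.2,189.8),(168.7,204.6),(172.2,222.7)]),(cd,[(308.8,143.7),(332.5,149.2),(272.3,134.2),(289.2,142.3)])):
    print([ray(c,*q,.0454).round(3)[:2].tolist() for q in uv])
E
```

```text
[ 0.55631661  0.16556332 -0.17782536] 25.29335307708394 [-3.4  1.1 -0.5  1.1  0.7  3.8  3.1  2.7 -0.3  1.9  0.   0.7  1.5  0.8
  1.6 -0.6  0.8  0.5]
[[0.604, -0.298], [0.361, -0.298], [0.443, -0.298], [0.528, -0.311]]
[[0.462, -0.297], [0.376, -0.294], [0.599, -0.307], [0.53, -0.284]]
```

View pics/fit_s.png

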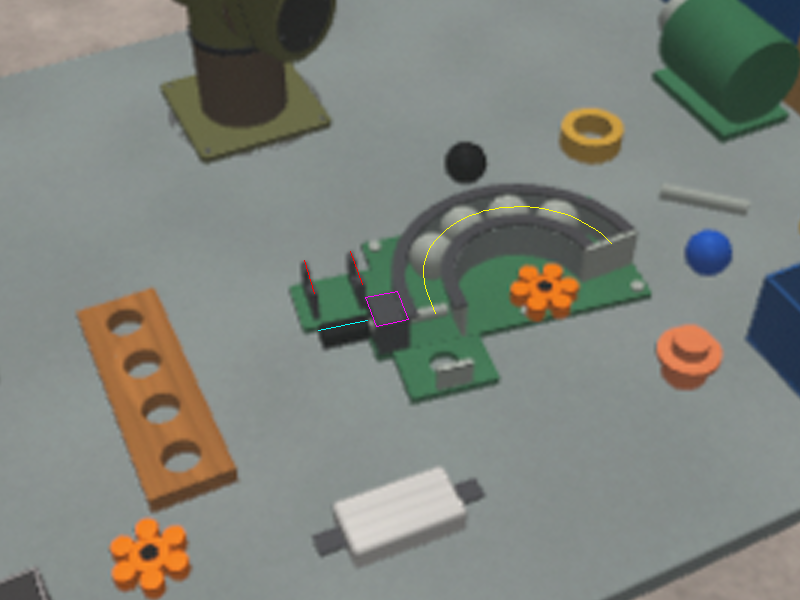

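View pics/fit_d.png

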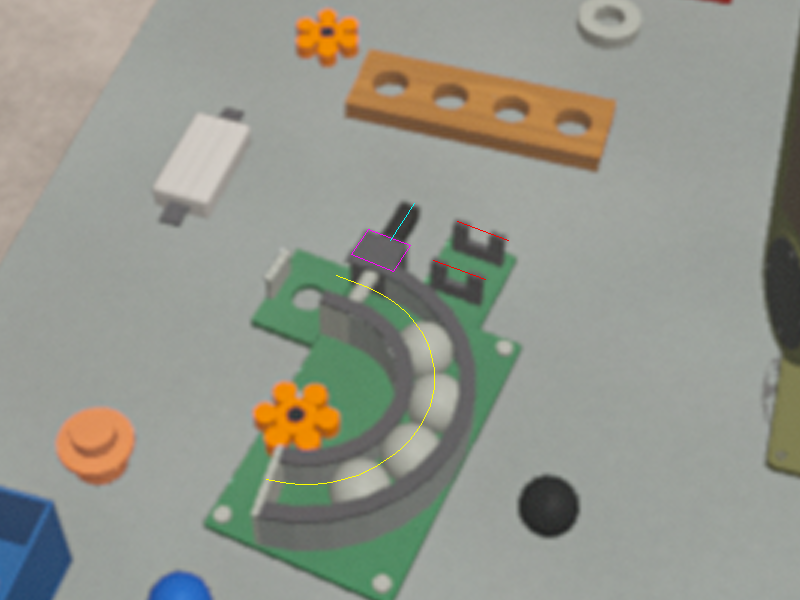

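send_rows(
  series=[
    [[24, 50, 3], [0, 0, 0.098], 1],
    [[24, 50, 3], [0, 0, 0.098], 1],
    [[24, 50, 3], [0, 0, 0.098], 1],
    [[24, 50, 3], [0, 0, 0.098], 1],
    [[24, 50, 3], [0, 0, 0.098], 1],
    [[24, 50, 3], [0, 0, 0.098], 1],
    [[24, 50, 3], [0, 0, 0.098], 1],
    [[24, 50, 3], [0, 0, 0.098], 1],
    [[24, 50, 3], [0, 0, 0.098], 1],
    [[24, 50, 3], [0, 0, 0.098], 1],
    [[0, 0, 0], [0, 0, 0], 1],
    [[0, 0, 0], [0, 0, 0], 1],
  ],
)

```text
time: 2.95
position: [0.4512, 0.0194, 0.2831]
tool_rot: [-1.567, 0.139, -0.137]
force: [0.0, 0.4, -0.1]
width: 0.995
```

```bash
cat >> h.py <<'E'
def overlay(c,p,name,b=None):
    S=1.5
    im=cv2.resize(c['pixels'][:,:,::-1],None,fx=S,fy=S,interpolation=cv2.INTER_CUBIC)
    def pl(L,col,cl=False,pp=p): cv2.polylines(im,[np.int32(S*proj(c,T2(pp,L))+.5)],cl,col,1)
    a=np.radians(np.arange(100,271,5))
    for r,col in((.147,(0,255,255)),(.103,(0,255,255))):
        pl(np.r_[np.c_[r*np.cos(a),r*np.sin(a),a*0+.068],[[.034,-r,.068]]],col)
    pl([[-.016,-.158,.064],[.034,-.158,.064],[.034,-.198,.064],[-.016,-.198,.064]],(255,0,255),True)
    for y in(-.195,-.255): pl([[-.105,y,.058],[-.045,y,.058]],(0,0,255))
    pl([[-.002,-.263,.052],[-.002,-.203,.052],[.022,-.203,.052],[.022,-.263,.052]],(255,255,0),True)
    t=np.radians(np.arange(0,360,10)); pl(np.c_[.068+.018*np.cos(t),-.125+.018*np.sin(t),t*0+.012],(0,0,255),True)
    pl([[.1,-.147,.048],[.1,-.103,.048]],(0,0,255))
    if b is not None:
        pl([[-.155,-.05,.025],[.155,-.05,.025],[.155,.05,.025],[-.155,.05,.025]],(255,0,255),True,b)
        for x in(-.1125,-.0375,.0375,.1125): pl(np.c_[x+.022*np.cos(t),.022*np.sin(t),t*0+.025],(0,255,255),True,b)
    cv2.imwrite('pics/'+name+'.png',im)
E
python3 - <<'E'
from h import *
st(); c=capture('wrist'); overlay(c,[.5563,.1656,-.1778],'w1')
for k in ['dispenser','track_mid','exit_seat','pin_home','pin_park','pin_grip','ball1_center','nest0']:
    print(k,[(np.round(np.array(r['point'])*[512,384],1).tolist(),round(r['score'],2)) for r in landmark_of(c,k)][:6])
E
```

```text
t 2.95 pos [451.2  19.4 283.1] rot [-1.567  0.139 -0.137] F [ 0.   0.4 -0.1] w 0.995 j [ 0.04  0.12 -0.24  1.21 -0.    1.79]
dispenser [([313.5, 43.7], 0.97)]
track_mid [([214.6, 37.6], 0.85), ([420.4, 331.5], 0.19)]
exit_seat [([361.3, 134.2], 0.67)]
pin_home []
pin_park [([219.1, 69.7], 0.43)]
pin_grip [([317.4, 213.9], 0.65), ([247.1, 115.3], 0.2)]
ball1_center [([101.4, 26.0], 0.87), ([308.9, 39.1], 0.63)]
nest0 [([335.4, 336.5], 0.87)]
```

View pics/w1.png

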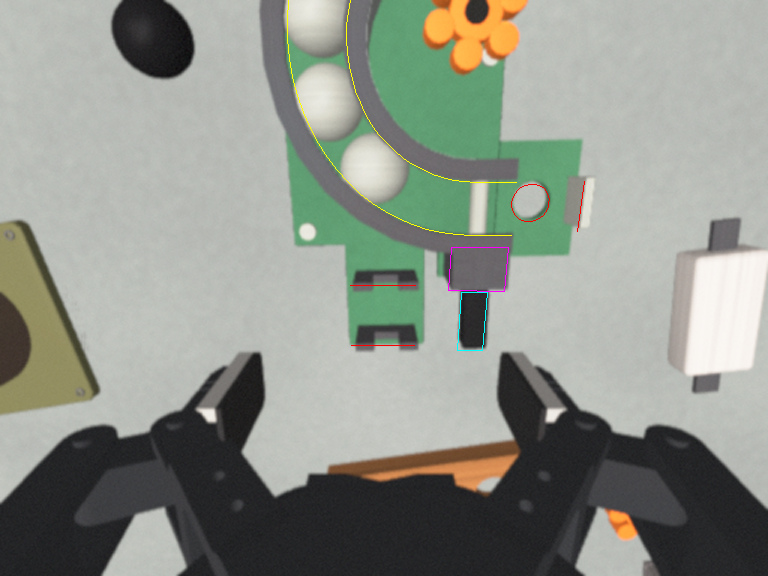

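```bash
python3 - <<'E'
from h import *
c=capture('wrist'); im=cv2.resize(c['pixels'][0:260,150:420,::-1],None,fx=3,fy=3,interpolation=cv2.INTER_CUBIC)
cv2.imwrite('pics/w1z.png',im[180:780])
E
```

```text
(no output)
```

View pics/w1z.png

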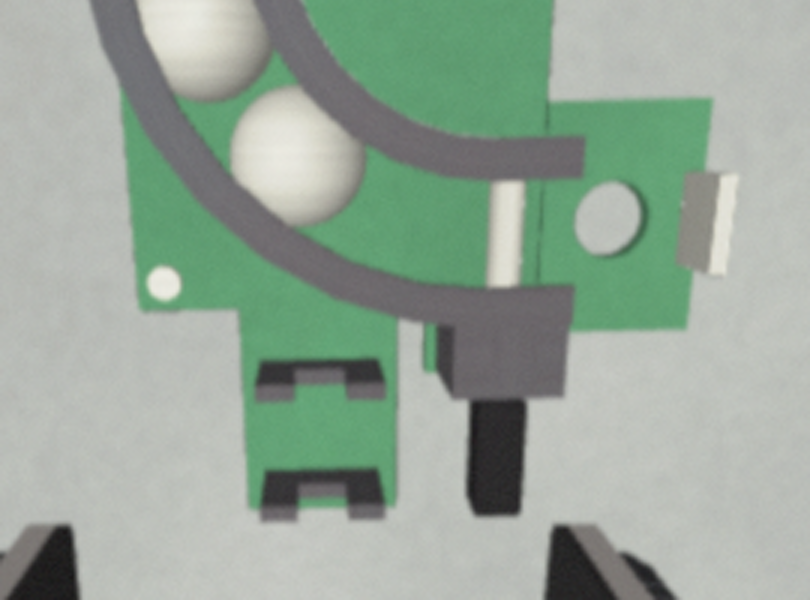

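```bash
cat > fit.py <<'E'
from h import *
from scipy.optimize import least_squares
c=capture('wrist')
pts=[((.034,-.103,.068),(583,178)),((.034,-.147,.068),(573,285)),((.034,-.198,.064),(565,397)),((-.016,-.198,.064),(453,397)),
((-.105,-.199,.058),(258,400)),((-.045,-.199,.058),(385,398)),((-.105,-.259,.058),(261,520)),((-.045,-.259,.058),(384,517)),
((.1,-.103,.048),(719,173)),((.1,-.147,.048),(709,273)),((.068,-.125,.012),(609,218)),((-.002,-.263,.052),(475,515)),((.022,-.263,.052),(521,515))]
P=np.array([a for a,_ in pts]);U=np.array([[150+x/3-.33,60+y/3-.33] for _,(x,y) in pts])
f=lambda p:(proj(c,T2(p,P))-U).ravel()
r=least_squares(f,[.556,.166,-.178],loss='soft_l1'); print(r.x); print(r.fun.reshape(-1,2).round(1).tolist())
overlay(c,r.x,'w2')
E
python3 fit.py
```

```text
[ 0.55442495  0.16777896 -0.15325269]
[[-0.2, -0.3], [0.5, -0.3], [-0.5, -0.5], [-0.3, 0.4], [-1.0, 0.1], [0.4, -0.1], [-0.2, -0.1], [0.6, 0.1], [0.3, -0.3], [-0.4, 0.1], [0.9, 0.2], [-0.7, 0.8], [0.4, 0.4]]
```

View pics/w2.png

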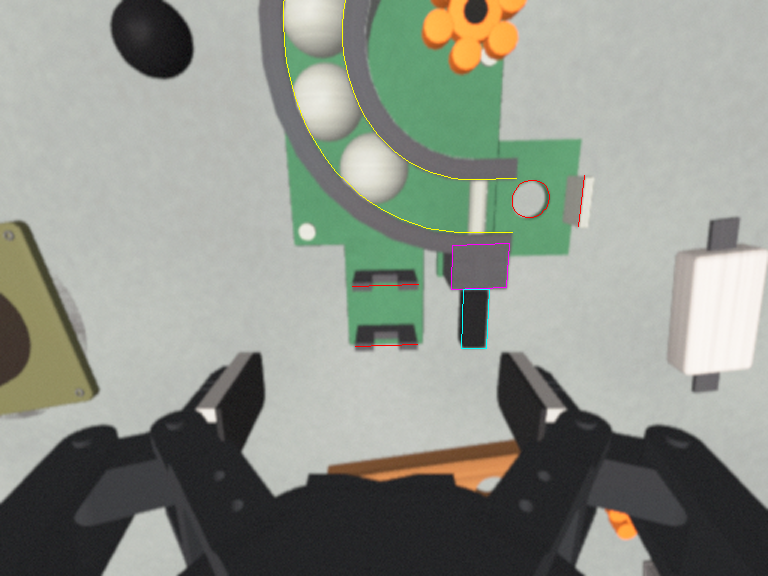

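```bash
cat >> h.py <<'E'
D=np.array([.55442,.16778,-.15325])
def go(P,yaw=None,frame=D,cur=None):
    o=get_obs(); M=Rm(o['tool_rot']); cy=np.arctan2(M[1,0],M[0,0])
    yt=M[:,1]; tilt=np.degrees(np.arccos(-yt[2]))
    W=T2(frame,P)[0] if frame is not None else np.array(P)
    d=(W-(o['position'] if cur is None else cur))*1000
    print('world',(W*1000).round(1),'d',d.round(1),'|d|',np.linalg.norm(d).round(1),'yaw',cy.round(3),'dyaw',None if yaw is None else round(yaw-cy,3),'tilt',tilt.round(2))
    return W
E
python3 - <<'E'
from h import *
W=go([.010,-.226,.13],D[2]); W2=go([.010,-.226,.042],None,cur=W); W3=go([.010,-.336,.042],None,cur=W2)
W4=go([.010,-.336,.085],cur=W3);W5=go([-.075,-.292,.085],cur=W4);W6=go([-.075,-.292,.043],cur=W5)
E
```

```text
world [529.8 -57.1 130. ] d [  78.3  -76.3 -153.4] |d| 188.3 yaw -0.177 dyaw 0.023 tilt 0.01
world [529.8 -57.1  42. ] d [  0.   0. -88.] |d| 88.0 yaw -0.177 dyaw None tilt 0.01
world [ 513.  -165.8   42. ] d [ -16.8 -108.7    0. ] |d| 110.0 yaw -0.177 dyaw None tilt 0.01
world [ 513.  -165.8   85. ] d [ 0.  0. 43.] |d| 43.0 yaw -0.177 dyaw None tilt 0.01
world [ 435.7 -109.3   85. ] d [-77.3  56.5   0. ] |d| 95.7 yaw -0.177 dyaw None tilt 0.01
world [ 435.7 -109.3   43. ] d [  0.   0. -42.] |d| 42.0 yaw -0.177 dyaw None tilt 0.01
```

send_rows(
  series=[
    [[19.6, -19.1, -38], [0, 0, 0.006], 0.1],
    [[19.6, -19.1, -38], [0, 0, 0.006], 0.1],
    [[19.6, -19.1, -38], [0, 0, 0.006], 0.1],
    [[19.6, -19, -39], [0, 0, 0.006], 0.1],
    [[0, 0, 0], [0, 0, 0], 0.1],
    [[0, 0, 0], [0, 0, 0], 0.1],
  ],
)

```text
time: 4.25
position: [0.5298, -0.0565, 0.1309]
tool_rot: [-1.567, 0.12, -0.119]
force: [0.2, 0.1, -0.3]
width: 0.552
```

```bash
python3 - <<'E'
from h import *
st(); c=capture('wrist'); overlay(c,D,'w3'); go([.010,-.226,.042],D[2])
E
```

```text
t 4.25 pos [529.8 -56.5 130.9] rot [-1.567  0.12  -0.119] F [ 0.2  0.1 -0.3] w 0.552 j [-0.11  0.36 -0.34  0.88  0.    1.62]
world [529.8 -57.1  42. ] d [ -0.4  -0.7 -89.5] |d| 89.5 yaw -0.152 dyaw -0.002 tilt 0.07
```

View pics/w3.png

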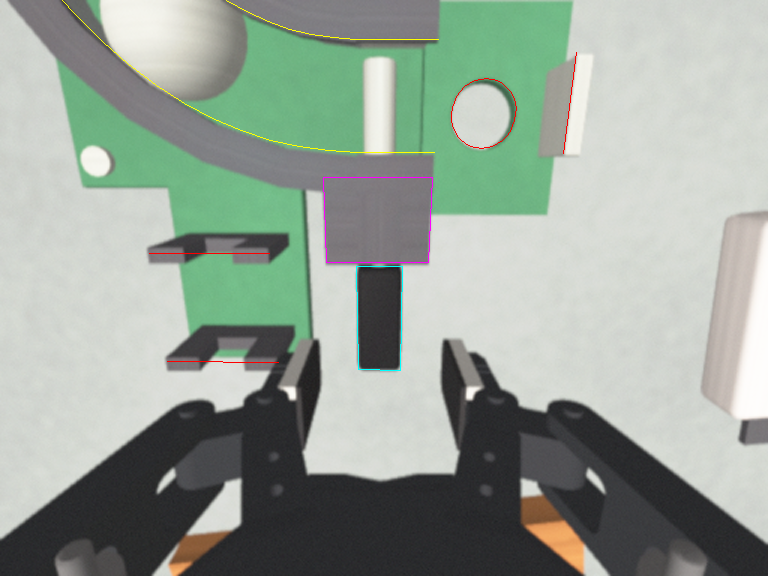

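The overlay matches the grip (358–402, 266–370) and the block. Next I descend and close.

send_rows(
  series=[
    [[0, -0.5, -45], [0, 0, 0], 0.1],
    [[0, 0, -30], [0, 0, 0], 0.1],
    [[0, 0, -14], [0, 0, 0], 0.1],
    [[0, 0, 0], [0, 0, 0], 0.1],
    [[0, 0, 0], [0, 0, 0], -1],
    [[0, 0, 0], [0, 0, 0], -1],
    [[0, 0, 0], [0, 0, 0], -1],
    [[0, 0, 0], [0, 0, 0], -1],
    [[0, 0, 0], [0, 0, 0], -1],
  ],
)

```text
time: 5.42
position: [0.5312, -0.0573, 0.0427]
tool_rot: [-1.567, 0.117, -0.122]
force: [-1.1, 0.2, 6.1]
width: 0.272
```

```bash
python3 - <<'E'
from h import *
st(); c=capture('wrist'); overlay(c,D,'w4'); go([.010,-.336,.042],D[2])
E
```

```text
t 5.42 pos [531.2 -57.3  42.7] rot [-1.567  0.117 -0.122] F [-1.1  0.2  6.1] w 0.272 j [-0.11  0.45 -0.45  0.66  0.    1.62]
world [ 513.  -165.8   42. ] d [ -18.2 -108.6   -0.7] |d| 110.1 yaw -0.152 dyaw -0.001 tilt 0.16
```

View pics/w4.png

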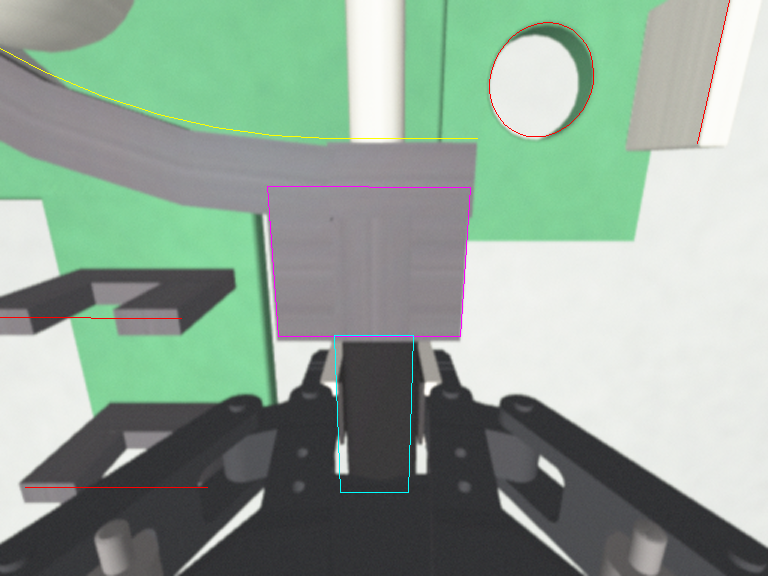

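send_rows(
  series=[
    [[-3.1, -20, 0], [0, 0, 0], -1],
    [[-3.1, -20, 0], [0, 0, 0], -1],
    [[-3.1, -20, 0], [0, 0, 0], -1],
    [[-3.1, -20, 0], [0, 0, 0], -1],
    [[-3.1, -20, 0], [0, 0, 0], -1],
    [[-1.7, -11, 0], [0, 0, 0], -1],
    [[0, 0, 0], [0, 0, 0], -1],
    [[0, 0, 0], [0, 0, 0], -1],
  ],
)

```text
time: 6.48
position: [0.5125, -0.1679, 0.0411]
tool_rot: [-1.567, 0.12, -0.119]
force: [-0.1, 1.0, -2.1]
width: 0.271
```

```bash
python3 - <<'E'
from h import *
st(); c=capture('wrist'); overlay(c,D,'w5'); go([.010,-.336,.085],D[2])
c=capture('side');save(c,'s5')
E
```

```text
t 6.47 pos [ 512.5 -167.9   41.1] rot [-1.567  0.12  -0.119] F [-0.1  1.  -2.1] w 0.271 j [-0.32  0.46 -0.44  0.67  0.    1.41]
world [ 513.  -165.8   85. ] d [ 0.4  2.  43.9] |d| 43.9 yaw -0.151 dyaw -0.002 tilt 0.04
```

View pics/w5.png

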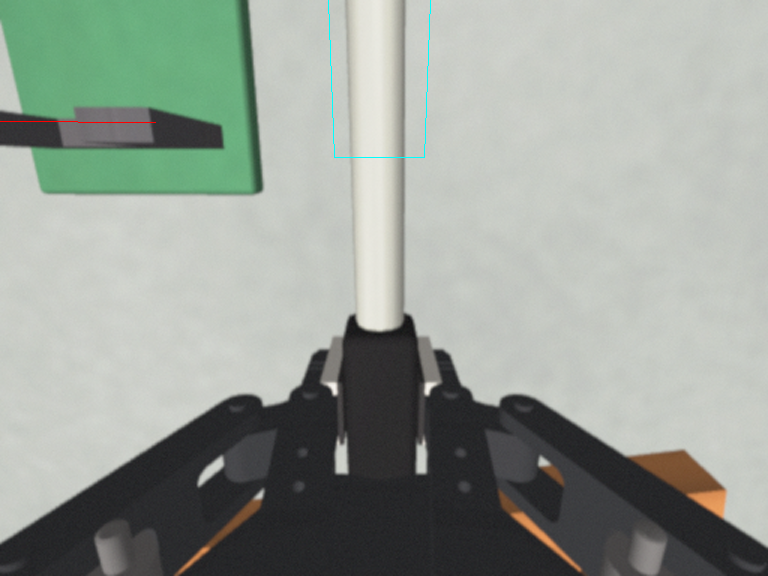

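View pics/s5.png

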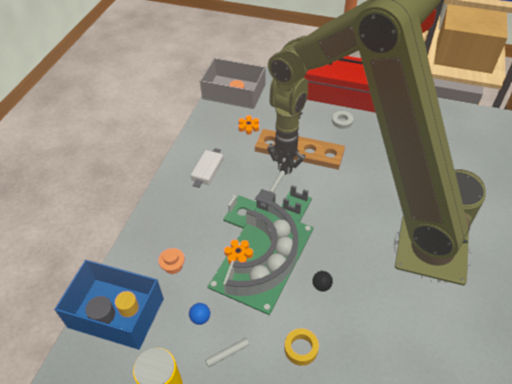

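send_rows(
  series=[
    [[-1, -6, 0], [0, 0, 0], -1],
    [[0, 0, 15], [0, 0, 0], -1],
    [[0, 0, 15], [0, 0, 0], -1],
    [[0, 0, 15], [0, 0, 0], -1],
    [[0, 0, 0], [0, 0, 0], -1],
    [[0, 0, 0], [0, 0, 0], -1],
  ],
)

```text
time: 7.32
position: [0.5117, -0.1742, 0.0864]
tool_rot: [-1.568, 0.119, -0.12]
force: [0.2, 0.3, -1.6]
width: 0.272
```

```bash
python3 - <<'E'
from h import *
st(); c=capture('wrist'); save(c,'w6'); W=go([-.075,-.336,.085],D[2]); go([-.075,-.292,.085],cur=W)
E
```

```text
t 7.33 pos [ 511.7 -174.2   86.4] rot [-1.568  0.119 -0.12 ] F [ 0.2  0.3 -1.6] w 0.272 j [-0.33  0.41 -0.38  0.78  0.    1.39]
world [ 429.  -152.8   85. ] d [-82.4  21.3  -1. ] |d| 85.1 yaw -0.152 dyaw -0.001 tilt 0.04
world [ 435.7 -109.3   85. ] d [ 6.7 43.5  0. ] |d| 44.0 yaw -0.152 dyaw None tilt 0.04
```

View pics/w6.png

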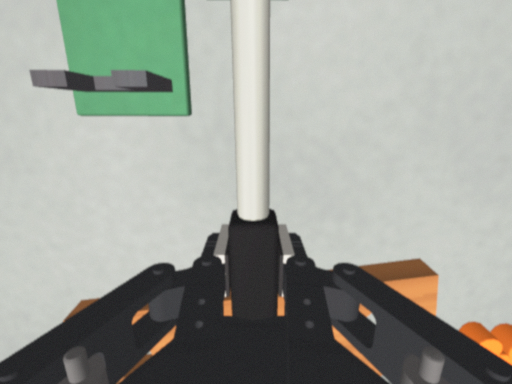

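send_rows(
  series=[
    [[-20.6, 5.3, 0], [0, 0, 0], -1],
    [[-20.6, 5.3, 0], [0, 0, 0], -1],
    [[-20.6, 5.3, 0], [0, 0, 0], -1],
    [[-20.6, 5.4, 0], [0, 0, 0], -1],
    [[2.2, 14.5, 0], [0, 0, 0], -1],
    [[2.2, 14.5, 0], [0, 0, 0], -1],
    [[2.3, 14.5, 0], [0, 0, 0], -1],
    [[0, 0, 0], [0, 0, 0], -1],
    [[0, 0, 0], [0, 0, 0], -1],
  ],
)

```text
time: 8.5
position: [0.4365, -0.1094, 0.0863]
tool_rot: [-1.568, 0.119, -0.119]
force: [-0.0, 0.5, -1.6]
width: 0.272
```

```bash
python3 - <<'E'
from h import *
st(); c=capture('wrist'); overlay(c,D,'w7'); W=go([-.075,-.292,.042],D[2])
E
```

```text
t 8.5 pos [ 436.5 -109.4   86.3] rot [-1.568  0.119 -0.119] F [-0.   0.5 -1.6] w 0.272 j [-0.25  0.28 -0.6   0.69 -0.    1.48]
world [ 435.7 -109.3   42. ] d [ -0.6   0.2 -44.3] |d| 44.3 yaw -0.152 dyaw -0.001 tilt 0.02
```

View pics/w7.png

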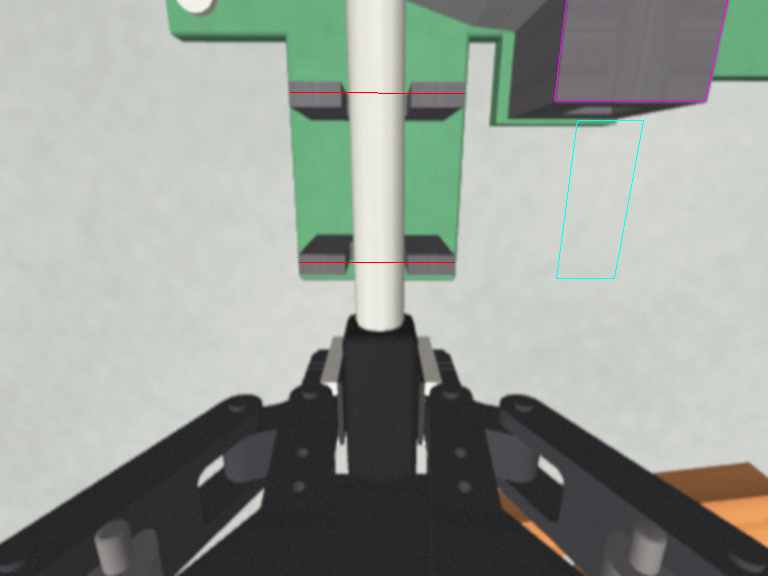

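send_rows(
  series=[
    [[-0.6, 0, -15], [0, 0, 0], -1],
    [[0, 0, -15], [0, 0, 0], -1],
    [[0, 0, -9], [0, 0, 0], -1],
    [[0, 0, -4.5], [0, 0, 0], -1],
    [[0, 0, 0], [0, 0, 0], -1],
    [[0, 0, 0], [0, 0, 0], -1],
  ],
)

```text
time: 9.3
position: [0.4359, -0.1096, 0.0431]
tool_rot: [-1.568, 0.119, -0.12]
force: [-0.8, 0.1, -1.8]
width: 0.27
```

```bash
python3 - <<'E'
from h import *
st(); c=capture('wrist'); overlay(c,D,'w8'); W=go([-.075,-.292,.042],D[2])
E
```

```text
t 9.3 pos [ 435.9 -109.6   43.1] rot [-1.568  0.119 -0.12 ] F [-0.8  0.1 -1.8] w 0.27 j [-0.25  0.34 -0.66  0.57  0.    1.48]
world [ 435.7 -109.3   42. ] d [-0.2  0.3 -1.1] |d| 1.1 yaw -0.152 dyaw -0.001 tilt 0.05
```

View pics/w8.png

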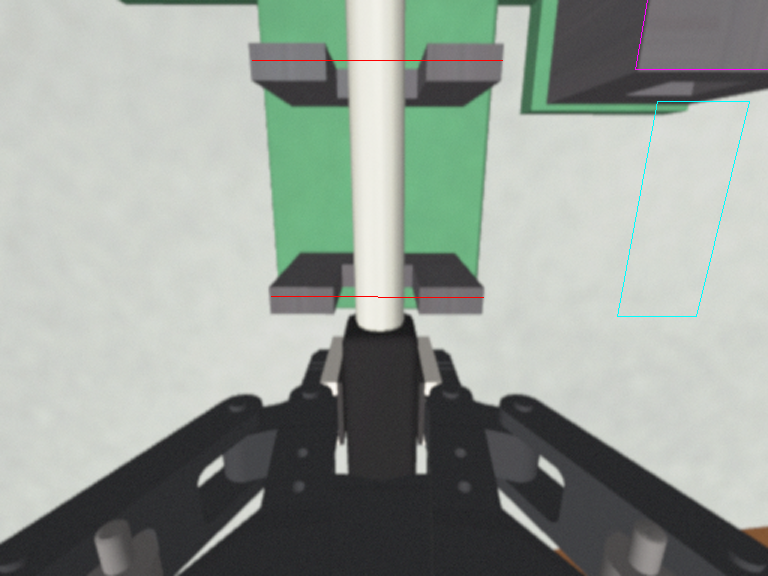

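send_rows(
  series=[
    [[0, 0, -1.5], [0, 0, 0], -1],
    [[0, 0, 0], [0, 0, 0], -0.3],
    [[0, 0, 0], [0, 0, 0], 0.1],
    [[0, 0, 0], [0, 0, 0], 0.1],
    [[0, 0, 0], [0, 0, 0], 0.1],
    [[0, 0, 0], [0, 0, 0], 0.1],
    [[0, 0, 30], [0, 0, 0], 0.1],
    [[0, 0, 50], [0, 0, 0], 0.1],
    [[0, 0, 50], [0, 0, 0], 0.1],
    [[0, 0, 50], [0, 0, 0], 0.1],
    [[0, 0, 0], [0, 0, 0], 0.1],
    [[0, 0, 0], [0, 0, 0], 0.1],
  ],
)

```text
time: 10.85
position: [0.4351, -0.1094, 0.2208]
tool_rot: [-1.567, 0.12, -0.119]
force: [-0.8, 0.1, -0.1]
width: 0.551
```

```bash
python3 - <<'E'
from h import *
st(); c=capture('wrist'); overlay(c,D,'w9'); 
for x,y in [(0,0)]: pass
E
```

```text
t 10.85 pos [ 435.1 -109.4  220.8] rot [-1.567  0.12  -0.119] F [-0.8  0.1 -0.1] w 0.551 j [-0.25  0.15 -0.37  1.05  0.    1.48]
```

View pics/w9.png

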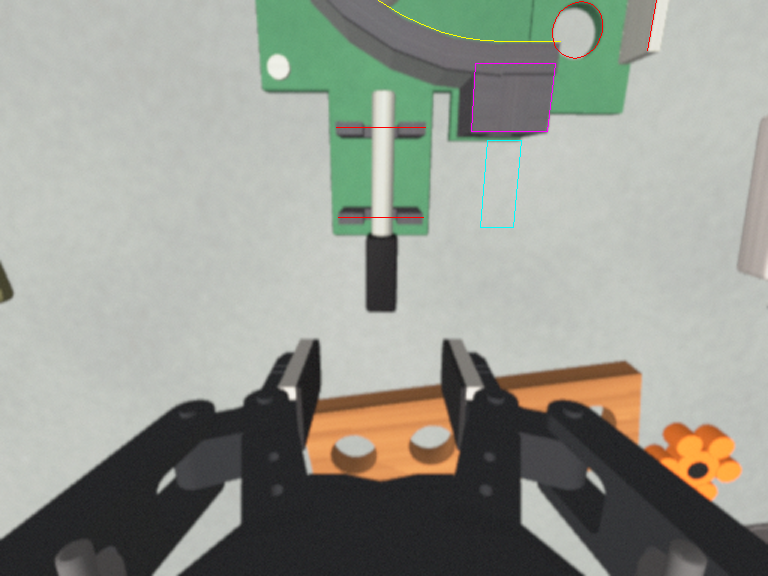

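```bash
python3 - <<'E'
from h import *
c=capture('wrist')
for nm,u,v,z in [('gripmid',254.3,182,.052),('shanktip',254.8,61,.048)]:
    w=ray(c,u,v,z); d=w[:2]-D[:2]; cc,s=np.cos(D[2]),np.sin(D[2]); print(nm,(cc*d[0]+s*d[1]).round(4),(-s*d[0]+cc*d[1]).round(4))
a=np.radians(110); go([.125*np.cos(a),.125*np.sin(a),.2],D[2])
c=capture('side');save(c,'s9')
print([(np.round(np.array(r['bbox'])*[512,384,512,384]).tolist(),round(r['score'],2)) for r in look_for(c,'ball1_center')])
E
```

```text
gripmid -0.075 -0.2976
shanktip -0.0749 -0.172
world [530.1 290.4 200. ] d [ 95.8 399.6 -19.8] |d| 411.4 yaw -0.152 dyaw -0.001 tilt 0.18
[([313.0, 272.0, 333.0, 290.0], 0.66), ([189.0, 305.0, 210.0, 324.0], 0.56), ([243.0, 264.0, 268.0, 281.0], 0.49)]
```

View pics/s9.png

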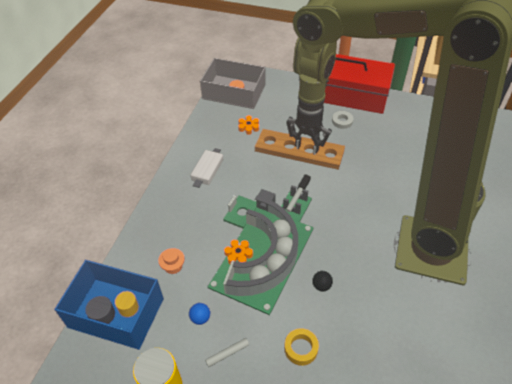

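send_rows(
  series=[
    [[3, 50, 5], [0, 0, 0], 0.1],
    [[3, 50, 5], [0, 0, 0], -1],
    [[3, 50, 5], [0, 0, 0], -1],
    [[3, 50, 5], [0, 0, 0], -1],
    [[3, 50, 5], [0, 0, 0], -1],
    [[3, 50, 5], [0, 0, 0], -1],
    [[0, 0, 0], [0, 0, 0], -1],
    [[0, 0, 0], [0, 0, 0], -1],
  ],
)

```text
time: 12.05
position: [0.4528, 0.1901, 0.2502]
tool_rot: [-1.569, 0.121, -0.117]
force: [-0.3, -0.1, -0.5]
width: -0.005
```

```bash
python3 - <<'E'
from h import *
st(); c=capture('wrist'); overlay(c,D,'w10')
a=np.radians(110); go([.125*np.cos(a),.125*np.sin(a),.1],D[2])
E
```

```text
t 12.05 pos [452.8 190.1 250.2] rot [-1.569  0.121 -0.117] F [-0.3 -0.1 -0.5] w -0.005 j [ 0.4   0.21 -0.22  1.15 -0.    2.12]
world [530.1 290.4 100. ] d [  77.3  100.7 -150.4] |d| 196.8 yaw -0.153 dyaw -0.001 tilt 0.14
```

View pics/w10.png

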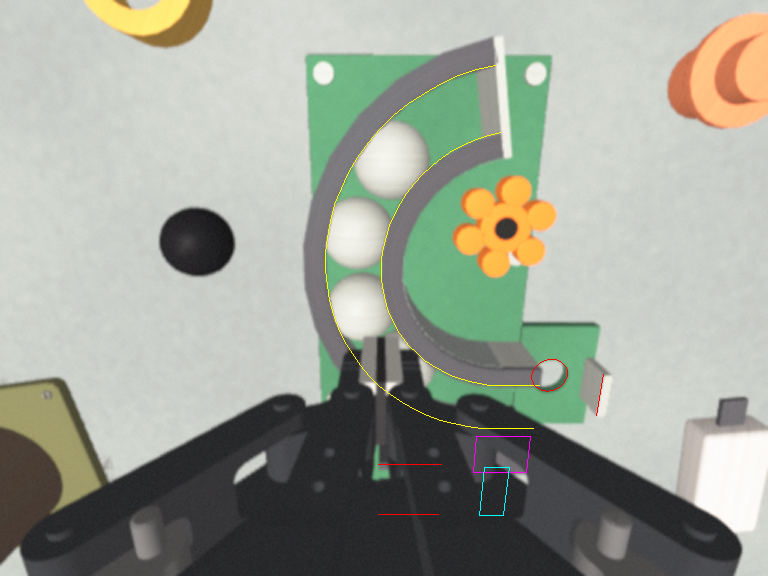

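```bash
cat >> h.py <<'E'
def disp(w):
    d=np.array(w[:2])-D[:2]; cc,s=np.cos(D[2]),np.sin(D[2]); return np.array([cc*d[0]+s*d[1],-s*d[0]+cc*d[1]])
def arc(phis,z0=None):
    pr=None
    for f in phis:
        a=np.radians(f); w=T2(D,[[.125*np.cos(a),.125*np.sin(a),0]])[0]*1000
        if pr is not None: print(f,(w-pr)[:2].round(1))
        pr=w
E
python3 - <<'E'
from h import *
c=capture('wrist')
for u,v in [(391,160),(359,233),(360,307)]:
    p=disp(ray(c,u/1.5,v/1.5,.042)); print(p.round(4),np.hypot(*p).round(4),np.degrees(np.arctan2(p[1],p[0]))%360)
arc(range(110,275,8))
E
```

```text
[-0.0951  0.0821] 0.1256 139.19759628278933
[-0.1212  0.0238] 0.1235 168.8808211354313
[-0.1213 -0.0419] 0.1283 199.04448282186155
118 [-16.8  -4.6]
126 [-16.   -6.9]
134 [-14.9  -9. ]
142 [-13.5 -11. ]
150 [-11.8 -12.8]
158 [ -9.9 -14.3]
166 [ -7.9 -15.6]
174 [ -5.6 -16.5]
182 [ -3.3 -17.1]
190 [ -0.8 -17.4]
198 [  1.6 -17.4]
206 [  4. -17.]
214 [  6.3 -16.3]
222 [  8.5 -15.2]
230 [ 10.5 -13.9]
238 [ 12.4 -12.3]
246 [ 14.  -10.4]
254 [15.3 -8.4]
262 [16.3 -6.2]
270 [17.  -3.9]
```

send_rows(
  series=[
    [[8.6, 11.2, -16], [0, 0, 0.1746], -1],
    [[8.6, 11.2, -16], [0, 0, 0.1746], -1],
    [[8.6, 11.2, -16], [0, 0, 0.1746], -1],
    [[8.6, 11.2, -16], [0, 0, 0.1746], -1],
    [[8.6, 11.2, -16], [0, 0, 0.1746], -1],
    [[8.6, 11.2, -16], [0, 0, 0.1746], -1],
    [[8.6, 11.2, -16], [0, 0, 0.1746], -1],
    [[8.6, 11.2, -16], [0, 0, 0.1746], -1],
    [[8.6, 11.2, -12], [0, 0, 0.1746], -1],
    [[0, 0, 0], [0, 0, 0], -1],
    [[0, 0, 0], [0, 0, 0], -1],
  ],
)

```text
time: 13.52
position: [0.5307, 0.2901, 0.1116]
tool_rot: [-1.279, -1.094, 1.095]
force: [-0.6, -0.3, -0.1]
width: 0.003
```

```bash
python3 - <<'E'
from h import *
st(); c=capture('wrist'); overlay(c,D,'w11')
a=np.radians(110); go([.125*np.cos(a),.125*np.sin(a),.057],D[2]+np.pi/2)
E
```

```text
t 13.53 pos [530.7 290.1 111.6] rot [-1.279 -1.094  1.095] F [-0.6 -0.3 -0.1] w 0.003 j [ 0.5   0.48 -0.18  0.91 -0.    0.66]
world [530.1 290.4  57. ] d [ -0.7   0.1 -54.9] |d| 54.9 yaw 1.416 dyaw 0.001 tilt 0.01
```

View pics/w11.png

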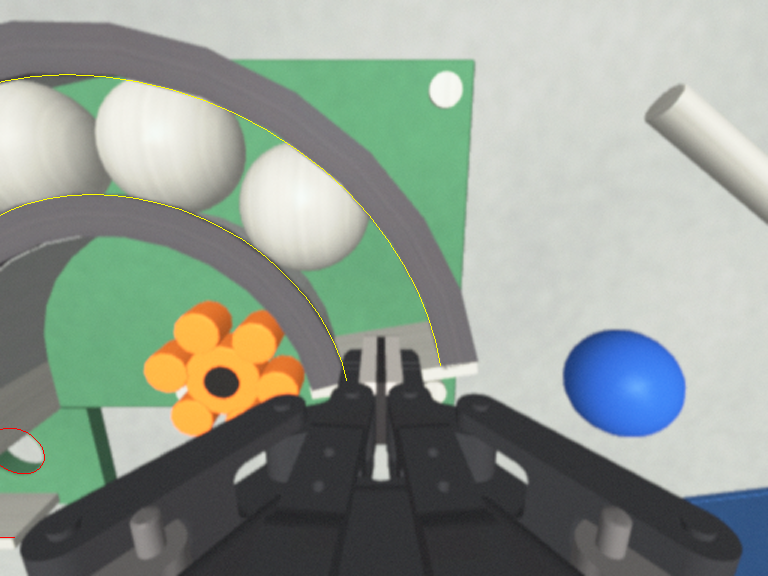

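send_rows(
  series=[
    [[-0.6, 0.2, -20], [0, 0, 0], -1],
    [[0, 0, -20], [0, 0, 0], -1],
    [[0, 0, -14.6], [0, 0, 0], -1],
    [[0, 0, 0], [0, 0, 0], -1],
    [[0, 0, 0], [0, 0, 0], -1],
  ],
)

```text
time: 14.2
position: [0.5307, 0.2917, 0.0574]
tool_rot: [-1.277, -1.098, 1.096]
force: [0.2, -0.1, -0.1]
width: -0.001
```

```bash
python3 - <<'E'
from h import *
st(); c=capture('wrist'); overlay(c,D,'w12')
a=np.radians(110); go([.125*np.cos(a),.125*np.sin(a),.057],D[2]+np.pi/2)
c=capture('side'); cv2.imwrite('pics/s12.png',cv2.resize(c['pixels'][160:340,180:380,::-1],None,fx=3,fy=3,interpolation=2))
E
```

```text
t 14.2 pos [530.7 291.7  57.4] rot [-1.277 -1.098  1.096] F [ 0.2 -0.1 -0.1] w -0.001 j [ 0.5   0.53 -0.25  0.79  0.    0.65]
world [530.1 290.4  57. ] d [-0.8 -1.4 -0.6] |d| 1.8 yaw 1.419 dyaw -0.002 tilt 0.09
```

View pics/w12.png

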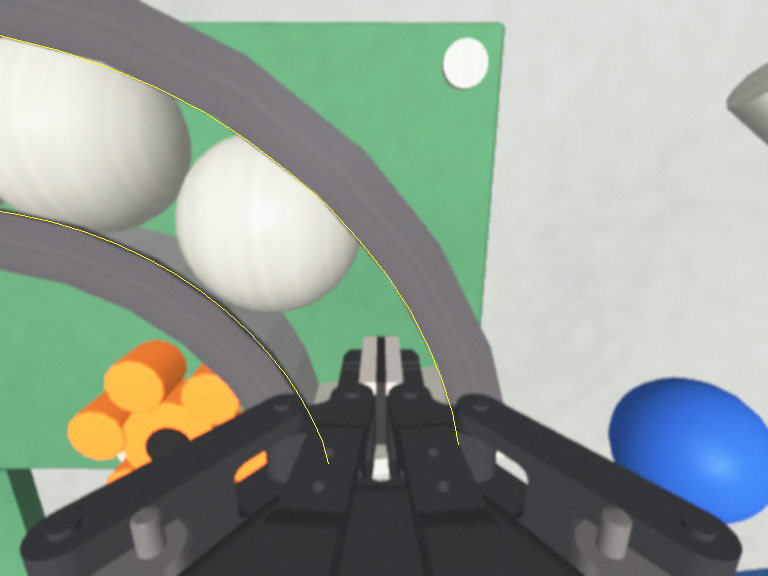

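View pics/s12.png

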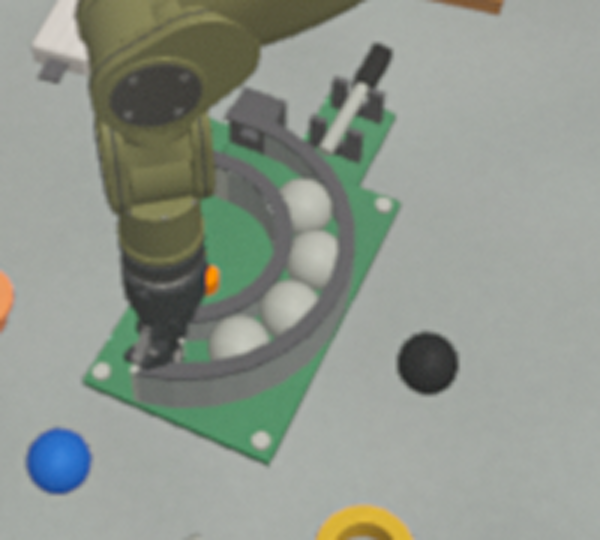

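```bash
python3 - <<'E'
from h import *
a=np.radians(114); go([.125*np.cos(a),.125*np.sin(a),.057],D[2]+np.pi/2)
arc(range(114,275,4))
E
```

```text
world [521.6 288.4  57. ] d [-9.4 -3.4 -0.7] |d| 10.0 yaw 1.419 dyaw -0.002 tilt 0.1
118 [-8.3 -2.6]
122 [-8.1 -3.2]
126 [-7.9 -3.7]
130 [-7.6 -4.3]
134 [-7.3 -4.8]
138 [-6.9 -5.3]
142 [-6.6 -5.7]
146 [-6.1 -6.2]
150 [-5.7 -6.6]
154 [-5.2 -7. ]
158 [-4.7 -7.3]
162 [-4.2 -7.6]
166 [-3.7 -7.9]
170 [-3.1 -8.2]
174 [-2.5 -8.4]
178 [-1.9 -8.5]
182 [-1.3 -8.6]
186 [-0.7 -8.7]
190 [-0.1 -8.7]
194 [ 0.5 -8.7]
198 [ 1.1 -8.7]
202 [ 1.7 -8.6]
206 [ 2.3 -8.4]
210 [ 2.9 -8.2]
214 [ 3.4 -8. ]
218 [ 4.  -7.8]
222 [ 4.5 -7.5]
226 [ 5.  -7.1]
230 [ 5.5 -6.8]
234 [ 6.  -6.4]
238 [ 6.4 -5.9]
242 [ 6.8 -5.5]
246 [ 7.2 -5. ]
250 [ 7.5 -4.5]
254 [ 7.8 -3.9]
258 [ 8.  -3.4]
262 [ 8.3 -2.8]
266 [ 8.4 -2.2]
270 [ 8.6 -1.6]
274 [ 8.7 -1. ]
```

send_rows(
  series=[
    [[-9.2, -2.6, 0], [0, 0, 0], -1],
    [[-8.3, -2.6, 0], [0, 0, 0], -1],
    [[-8.1, -3.2, 0], [0, 0, 0], -1],
    [[-7.9, -3.7, 0], [0, 0, 0], -1],
    [[-7.6, -4.3, 0], [0, 0, 0], -1],
    [[-7.3, -4.8, 0], [0, 0, 0], -1],
    [[-6.9, -5.3, 0], [0, 0, 0], -1],
    [[-6.6, -5.7, 0], [0, 0, 0], -1],
    [[-6.1, -6.2, 0], [0, 0, 0], -1],
    [[-5.7, -6.6, 0], [0, 0, 0], -1],
    [[-5.2, -7.0, 0], [0, 0, 0], -1],
    [[0, 0, 0], [0, 0, 0], -1],
  ],
)

```text
time: 15.8
position: [0.4499, 0.2382, 0.0563]
tool_rot: [-1.277, -1.094, 1.099]
force: [-0.5, -0.0, -0.2]
width: -0.003
```

```bash
cat >> h.py <<'E'
def pz(z=.057):
    o=get_obs(); p=disp(o['position']); print('r',np.hypot(*p).round(4),'phi',(np.degrees(np.arctan2(p[1],p[0]))%360).round(1),'xy',p.round(4))
def sidez(n):
    c=capture('side'); cv2.imwrite('pics/'+n+'.png',cv2.resize(c['pixels'][100:320,180:380,::-1],None,fx=2.7,fy=2.7,interpolation=2)); return c
E
python3 - <<'E'
from h import *
st(); pz()
sidez('s13')
E
```

```text
t 15.8 pos [449.9 238.2  56.3] rot [-1.277 -1.094  1.099] F [-0.5 -0.  -0.2] w -0.003 j [ 0.49  0.4  -0.5   0.67 -0.    0.64]
r 0.1261 phi 154.8 xy [-0.1141  0.0537]
```

View pics/s13.png

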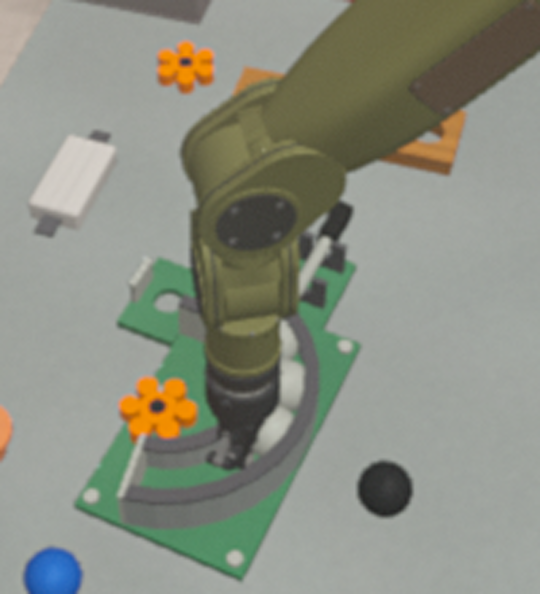

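send_rows(
  series=[
    [[-4.7, -7.3, 0], [0, 0, 0], -1],
    [[-4.2, -7.6, 0], [0, 0, 0], -1],
    [[-3.7, -7.9, 0], [0, 0, 0], -1],
    [[-3.1, -8.2, 0], [0, 0, 0], -1],
    [[-2.5, -8.4, 0], [0, 0, 0], -1],
    [[-1.9, -8.5, 0], [0, 0, 0], -1],
    [[-1.3, -8.6, 0], [0, 0, 0], -1],
    [[0, 0, 0], [0, 0, 0], -1],
    [[0, 0, 0], [0, 0, 0], -1],
  ],
)

```text
time: 16.98
position: [0.4297, 0.1826, 0.0565]
tool_rot: [-1.277, -1.096, 1.098]
force: [0.2, 0.3, 0.3]
width: -0.004
```

```bash
python3 - <<'E'
from h import *
st(); pz()
sidez('s14')
c=capture('scene'); cv2.imwrite('pics/c14.png',cv2.resize(c['pixels'][100:260,180:380,::-1],None,fx=3,fy=3,interpolation=2))
E
```

```text
t 16.98 pos [429.7 182.6  56.5] rot [-1.277 -1.096  1.098] F [0.2 0.3 0.3] w -0.004 j [ 0.4   0.34 -0.6   0.63 -0.    0.55]
r 0.1256 phi 182.0 xy [-0.1256 -0.0044]
```

View pics/s14.png

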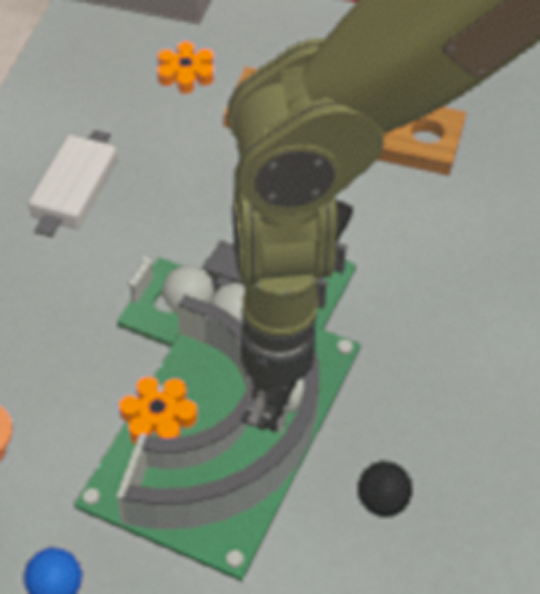

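View pics/c14.png

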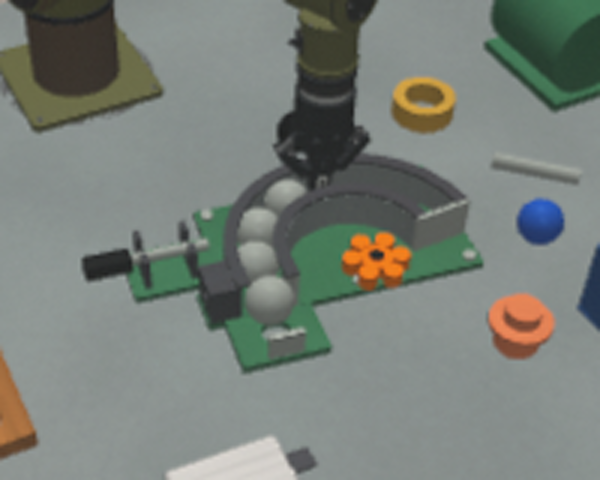

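send_rows(
  series=[
    [[-0.7, -8.7, 0], [0, 0, 0], -1],
    [[-0.1, -8.7, 0], [0, 0, 0], -1],
    [[0, 0, 0], [0, 0, 0], -1],
    [[0, 0, 0], [0, 0, 0], -1],
  ],
)

```text
time: 17.58
position: [0.4291, 0.1653, 0.0567]
tool_rot: [-1.277, -1.096, 1.097]
force: [-0.1, -0.4, 0.6]
width: -0.001
```

```bash
cat >> h.py <<'E'
def ballat(c,im,P,S,off,col):
    # outline of sphere r=30mm
    P=np.array(P); o=np.array(c['origin']); v=P-o; L=np.linalg.norm(v); v/=L
    a=np.cross(v,[0,0,1]); a/=np.linalg.norm(a); b=np.cross(v,a); s=.03/L; ce=P-v*.03*s; rr=.03*np.sqrt(1-s*s)
    t=np.linspace(0,2*np.pi,40)
    Q=ce+rr*(np.cos(t)[:,None]*a+np.sin(t)[:,None]*b)
    cv2.polylines(im,[np.int32((proj(c,Q)+.5-off)*S)],True,col,1)
def exitview(n):
    for cam,o in(('scene',(200,120)),('side',(190,150))):
        c=capture(cam); o=np.array(o); S=5
        im=cv2.resize(c['pixels'][o[1]:o[1]+110,o[0]:o[0]+120,::-1],None,fx=S,fy=S,interpolation=2)
        ballat(c,im,T2(D,[.068,-.125,.036])[0],S,o,(0,0,255)); cv2.imwrite('pics/%s_%s.png'%(n,cam),im)
E
python3 - <<'E'
from h import *
st(); pz(); exitview('e15')
E
```

```text
t 17.57 pos [429.1 165.3  56.7] rot [-1.277 -1.096  1.097] F [-0.1 -0.4  0.6] w -0.001 j [ 0.37  0.33 -0.61  0.62 -0.    0.52]
r 0.1253 phi 189.9 xy [-0.1234 -0.0216]
```

View pics/e15_scene.png

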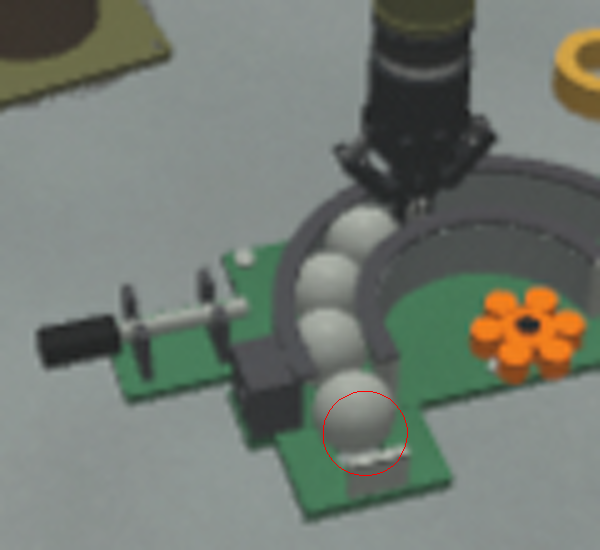

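View pics/e15_side.png

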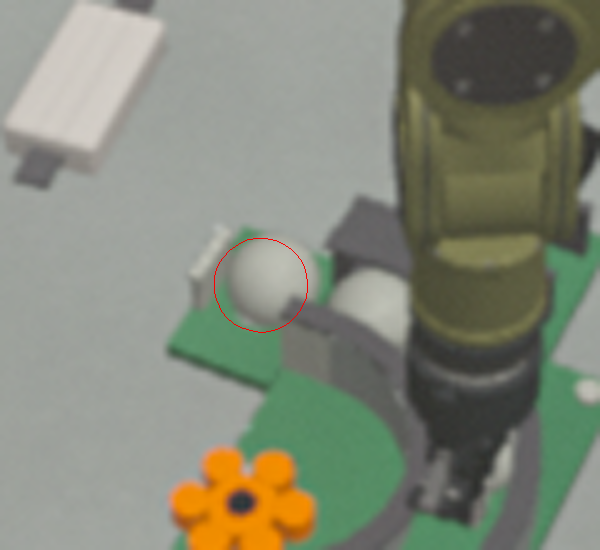

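send_rows(
  series=[
    [[0.3, -4.4, 0], [0, 0, 0], -1],
    [[0.3, -4.4, 0], [0, 0, 0], -1],
    [[0, 0, 0], [0, 0, 0], -1],
    [[0, 0, 0], [0, 0, 0], -1],
  ],
)

```text
time: 18.18
position: [0.4296, 0.1565, 0.0566]
tool_rot: [-1.277, -1.096, 1.097]
force: [-0.1, 0.6, -0.2]
width: -0.0
```

```bash
python3 - <<'E'
from h import *
st(); pz(); exitview('e16')
E
```

```text
t 18.18 pos [429.6 156.5  56.6] rot [-1.277 -1.096  1.097] F [-0.1  0.6 -0.2] w -0.0 j [ 0.35  0.33 -0.62  0.62 -0.    0.5 ]
r 0.1254 phi 193.9 xy [-0.1217 -0.0302]
```

View pics/e16_scene.png

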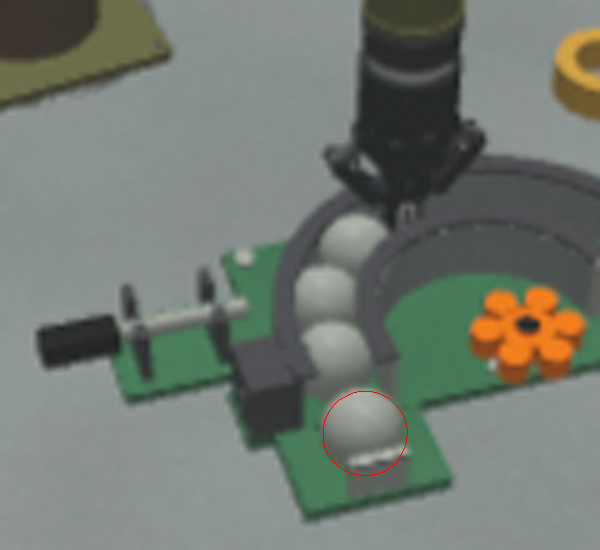

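View pics/e16_side.png

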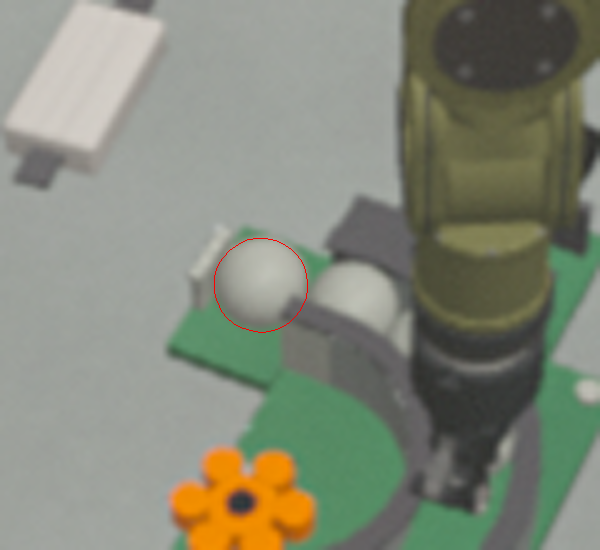

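```bash
python3 - <<'E'
from h import *
W=go([.068,-.125,.14],D[2]+np.pi/2); print(T2(D,[.068,-.125,.04]))
E
```

```text
world [602.5  33.9 140. ] d [ 172.9 -122.8   83.4] |d| 227.9 yaw 1.419 dyaw -0.002 tilt 0.02
[[0.6025417  0.03386472 0.04      ]]
```

send_rows(
  series=[
    [[0, 6, 0], [0, 0, 0], -1],
    [[0, 0, 40], [0, 0, 0], -1],
    [[0, 0, 43], [0, 0, 0], -1],
    [[43.2, -32.2, 0], [0, 0, 0], 1],
    [[43.2, -32.2, 0], [0, 0, 0], 1],
    [[43.2, -32.2, 0], [0, 0, 0], 1],
    [[43.2, -32.2, 0], [0, 0, 0], 1],
    [[0, 0, 0], [0, 0, 0], 1],
    [[0, 0, 0], [0, 0, 0], 1],
  ],
)

```text
time: 19.4
position: [0.6017, 0.0344, 0.1391]
tool_rot: [-1.275, -1.096, 1.098]
force: [-0.6, 1.4, -0.5]
width: 1.001
```

```bash
python3 - <<'E'
from h import *
st(); W=go([.068,-.125,.04],D[2]+np.pi/2); c=capture('wrist'); overlay(c,D,'w17'); exitview('e17')
E
```

```text
t 19.4 pos [601.7  34.4 139.1] rot [-1.275 -1.096  1.098] F [-0.6  1.4 -0.5] w 1.001 j [ 0.06  0.46 -0.14  0.97  0.    0.21]
world [602.5  33.9  40. ] d [  0.8  -0.5 -99.1] |d| 99.1 yaw 1.419 dyaw -0.002 tilt 0.11
```

View pics/w17.png

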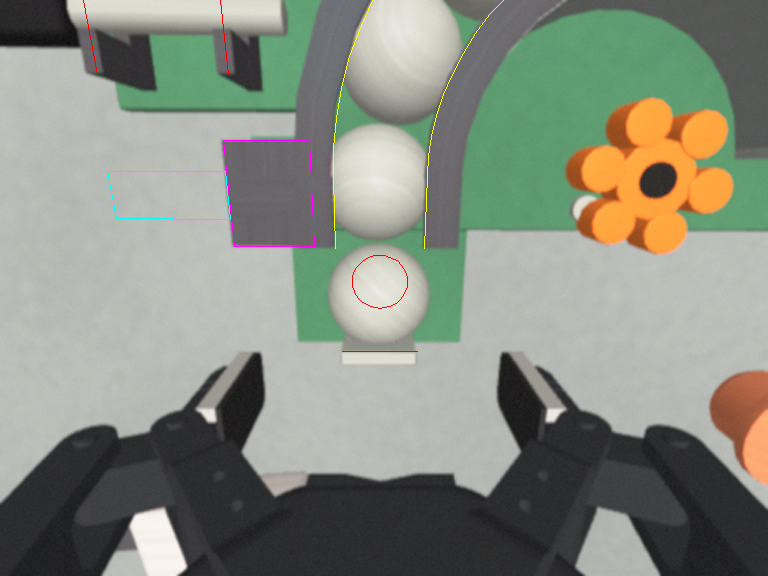

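View pics/e17_side.png

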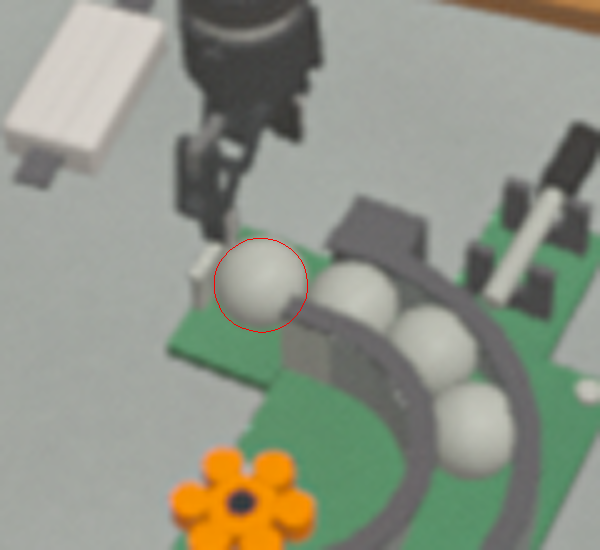

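send_rows(
  series=[
    [[0.8, -0.5, -40], [0, 0, 0], 1],
    [[0, 0, -35], [0, 0, 0], 1],
    [[0, 0, -24], [0, 0, 0], 1],
    [[0, 0, 0], [0, 0, 0], 1],
    [[0, 0, 0], [0, 0, 0], -1],
    [[0, 0, 0], [0, 0, 0], -1],
    [[0, 0, 0], [0, 0, 0], -1],
    [[0, 0, 0], [0, 0, 0], -1],
    [[0, 0, 0], [0, 0, 0], -1],
  ],
)

```text
time: 20.68
position: [0.6045, 0.0332, 0.0424]
tool_rot: [-1.279, -1.099, 1.096]
force: [-0.4, -1.8, 6.3]
width: 0.674
```

```bash
python3 - <<'E'
from h import *
st(); W=go([.068,-.125,.04],D[2]+np.pi/2); c=capture('wrist'); save(c,'w18'); exitview('e18')
E
```

```text
t 20.68 pos [604.5  33.2  42.4] rot [-1.279 -1.099  1.096] F [-0.4 -1.8  6.3] w 0.674 j [ 0.06  0.55 -0.27  0.75 -0.    0.21]
world [602.5  33.9  40. ] d [-1.9  0.7 -2.4] |d| 3.1 yaw 1.419 dyaw -0.001 tilt 0.16
```

View pics/w18.png

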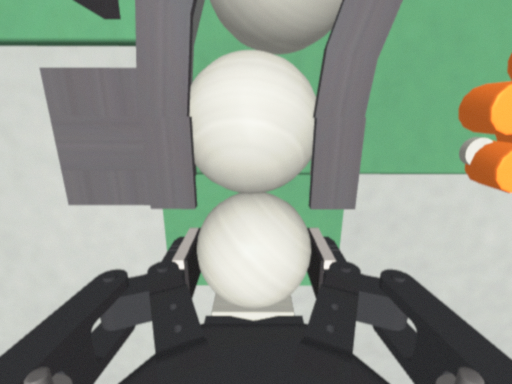

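View pics/e18_side.png

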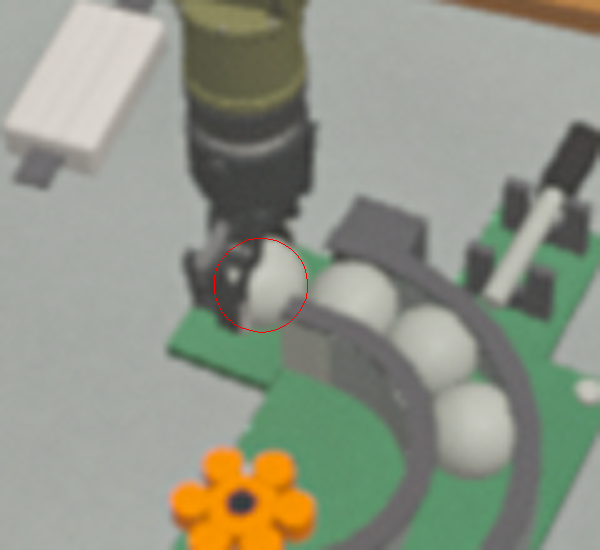

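send_rows(
  series=[
    [[0, 0, 12], [0, 0, 0], -1],
    [[0, 0, 25], [0, 0, 0], -1],
    [[0, 0, 35], [0, 0, 0], -1],
    [[0, 0, 38], [0, 0, 0], -1],
    [[4, -36, 10], [0, 0, 0], -1],
    [[4, -36, 10], [0, 0, 0], -1],
    [[4, -36, 10], [0, 0, 0], -1],
    [[4, -36, 10], [0, 0, 0], -1],
    [[4, -36, 10], [0, 0, 0], -1],
    [[4, -36, 10], [0, 0, 0], -1],
    [[4, -36, 10], [0, 0, 0], -1],
    [[4, -36, 10], [0, 0, 0], -1],
    [[4, -36, 10], [0, 0, 0], -1],
    [[0, 0, 0], [0, 0, 0], -1],
    [[0, 0, 0], [0, 0, 0], -1],
  ],
)

```text
time: 22.7
position: [0.639, -0.2899, 0.2405]
tool_rot: [-1.276, -1.097, 1.096]
force: [-0.5, 0.8, -2.4]
width: 0.671
```

```bash
python3 - <<'E'
from h import *
st(); c=capture('wrist'); cv2.imwrite('pics/w19.png',cv2.resize(c['pixels'][:,:,::-1],None,fx=1.5,fy=1.5,interpolation=2))
print([(np.round(np.array(r['point'])*[512,384],1).tolist(),round(r['score'],2),ray(c,*(np.array(r['point'])*[512,384]),.0454).round(3)) for r in landmark_of(c,'nest0')])
E
```

```text
t 22.7 pos [ 639.  -289.9  240.5] rot [-1.276 -1.097  1.096] F [-0.5  0.8 -2.4] w 0.671 j [-0.43  0.58  0.35  1.34  0.   -0.27]
[([214.9, 130.5], 0.79, array([ 0.584, -0.327,  0.045])), ([204.2, 58.6], 0.78, array([ 0.507, -0.324,  0.045]))]
```

View pics/w19.png

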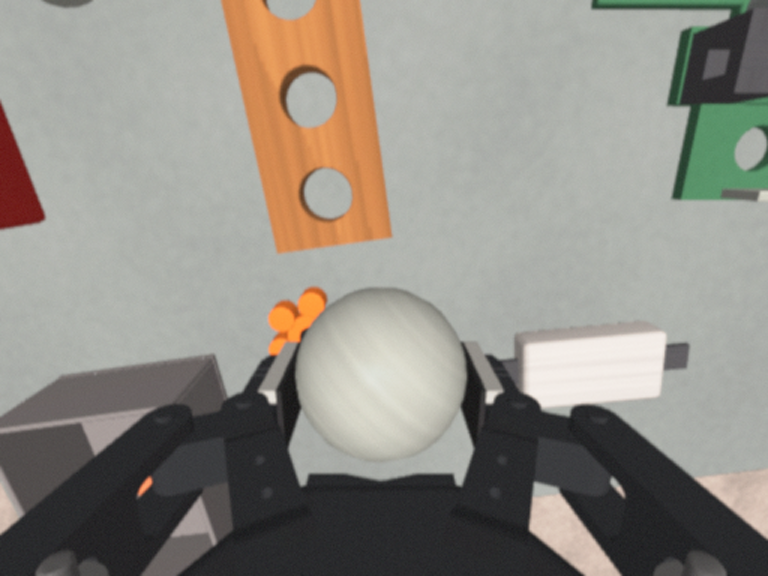

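```bash
cat > board.py <<'E'
from h import *
from scipy.optimize import least_squares
def fitboard(c,pts,b0):
    P=np.array([a for a,_ in pts]);U=np.array([q for _,q in pts],float)/1.5-.17
    r=least_squares(lambda p:(proj(c,T2(p,P))-U).ravel(),b0,loss='soft_l1')
    print('board',r.x.round(4),r.fun.reshape(-1,2).round(1).tolist()); return r.x
E
python3 - <<'E'
from board import *
c=capture('wrist')
# near end is +x end
pts=[((.155,-.05,.025),(277,252)),((.155,.05,.025),(392,238)),((.1125,0,.025),(327,193)),((.0375,0,.025),(311,98))]
b=fitboard(c,pts,[.48,-.3,0]); overlay(c,D,'w20',b); go([.1125,0,.12],None,b); go([.0375,0,.12],None,b)
E
```

```text
board [ 0.4721 -0.3228 -0.0279] [[0.1, -0.0], [0.2, 0.0], [-0.3, 1.2], [0.0, -0.9]]
world [ 584.5 -325.9  120. ] d [ -54.6  -36.8 -120.4] |d| 137.3 yaw 1.421 dyaw None tilt 0.07
world [ 509.6 -323.8  120. ] d [-129.6  -34.7 -120.4] |d| 180.3 yaw 1.421 dyaw None tilt 0.07
```

View pics/w20.png

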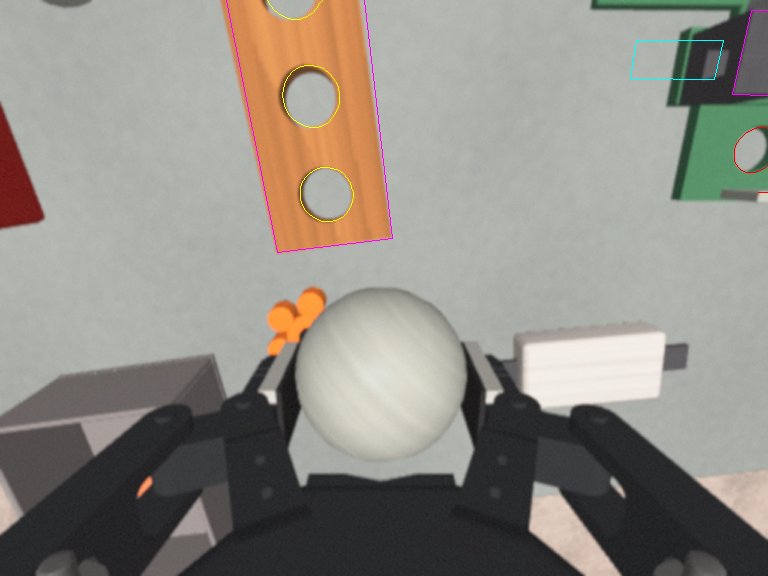

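```bash
cat >> h.py <<'E'
def bview(n,b):
    for cam,o in(('scene',(130,160)),('side',(230,100))):
        c=capture(cam); o=np.array(o); S=5
        im=cv2.resize(c['pixels'][o[1]:o[1]+110,o[0]:o[0]+130,::-1],None,fx=S,fy=S,interpolation=2)
        def pl(L,col,cl=True): cv2.polylines(im,[np.int32((proj(c,T2(b,L))+.5-o)*S)],cl,col,1)
        pl([[-.155,-.05,.025],[.155,-.05,.025],[.155,.05,.025],[-.155,.05,.025]],(255,0,255))
        t=np.radians(np.arange(0,360,10))
        for x in(-.1125,-.0375,.0375,.1125):
            pl(np.c_[x+.022*np.cos(t),.022*np.sin(t),t*0+.025],(0,255,255))
            ballat(c,im,T2(b,[x,0,.0454])[0],S,o,(255,200,0))
        cv2.imwrite('pics/%s_%s.png'%(n,cam),im)
E
python3 - <<'E'
from h import *
bview('b20',[.4721,-.3228,-.0279])
E
```

```text
(no output)
```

View pics/b20_scene.png

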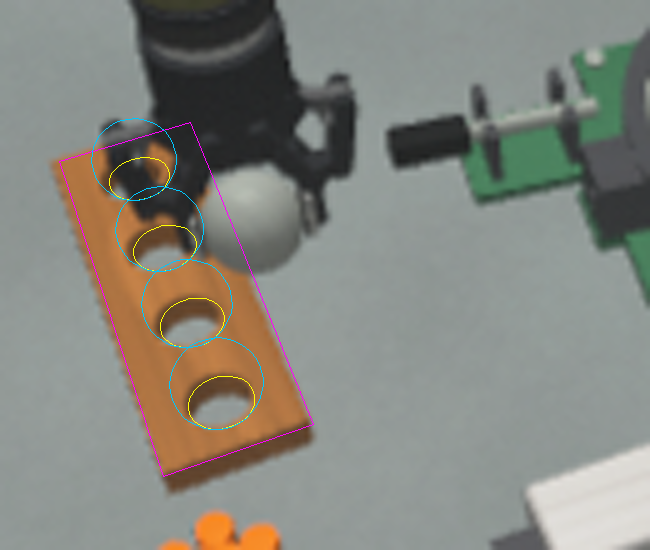

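View pics/b20_side.png

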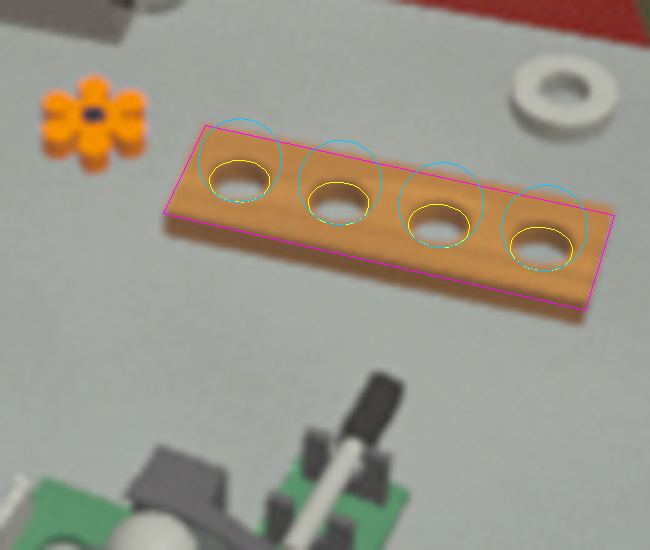

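send_rows(
  series=[
    [[-18, -12.2, -30], [0, 0, 0], -1],
    [[-18, -12.2, -30], [0, 0, 0], -1],
    [[-17.5, -12.3, -30], [0, 0, 0], -1],
    [[0, 0, -30], [0, 0, 0], -1],
    [[0, 0, -30], [0, 0, 0], -1],
    [[0, 0, -15], [0, 0, 0], -1],
    [[0, 0, -15], [0, 0, 0], -1],
    [[0, 0, 0], [0, 0, 0], -1],
    [[0, 0, 0], [0, 0, 0], -1],
  ],
)

```text
time: 24.08
position: [0.5866, -0.3275, 0.0616]
tool_rot: [-1.279, -1.098, 1.097]
force: [0.1, -1.3, -1.4]
width: 0.669
```

```bash
python3 - <<'E'
from h import *
b=[.4721,-.3228,-.0279]
st(); go([.1125,0,.053],None,b); c=capture('wrist');overlay(c,D,'w21',b); bview('b21',b)
E
```

```text
t 24.07 pos [ 586.6 -327.5   61.6] rot [-1.279 -1.098  1.097] F [ 0.1 -1.3 -1.4] w 0.669 j [-0.51  0.63 -0.05  0.89 -0.   -0.36]
world [ 584.6 -325.9   53. ] d [-2.1  1.5 -8.6] |d| 9.0 yaw 1.42 dyaw None tilt 0.09
```

View pics/w21.png

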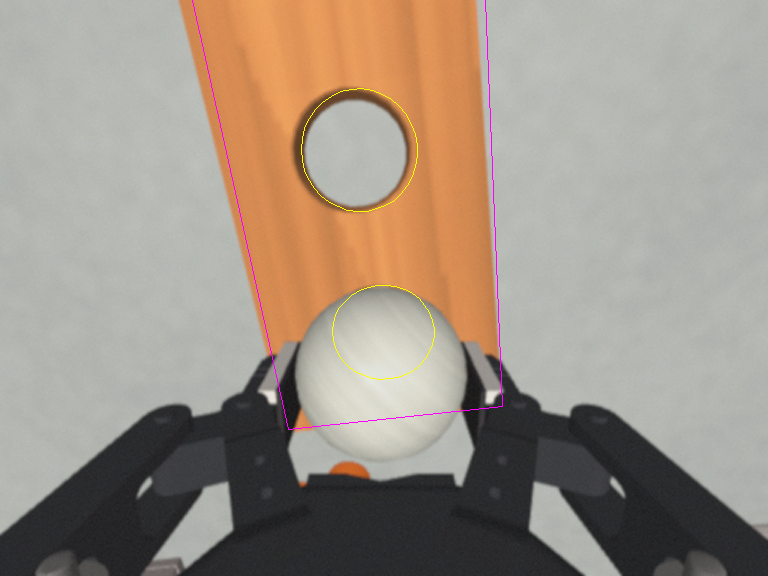

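View pics/b21_scene.png

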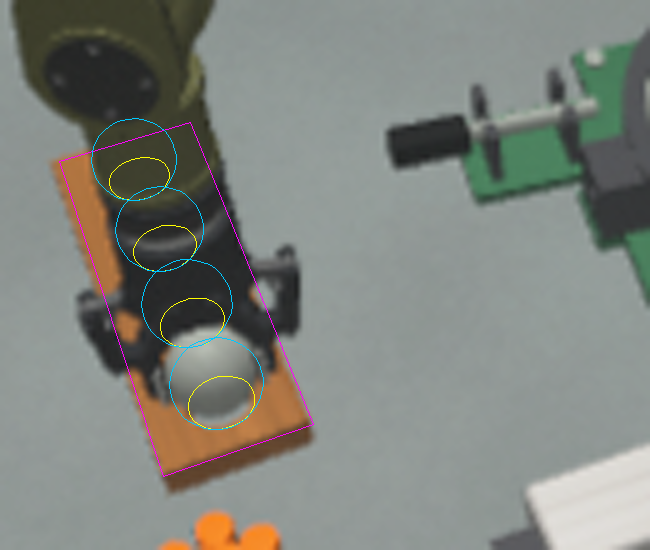

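View pics/b21_side.png

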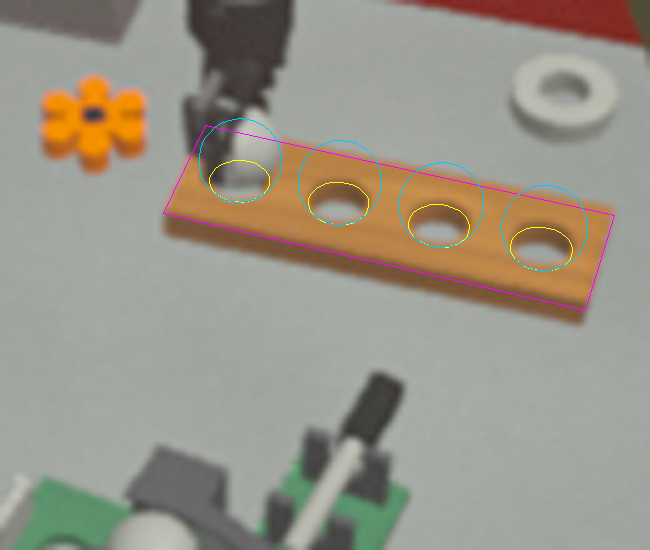

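```bash
cat >> h.py <<'E'
def zoomball(n,P,extra=[]):
    ims=[]
    for cam in('scene','side'):
        c=capture(cam); q=proj(c,P)[0]; o=np.int32(q)-[25,25]; S=8
        im=cv2.resize(c['pixels'][o[1]:o[1]+50,o[0]:o[0]+50,::-1],None,fx=S,fy=S,interpolation=2)
        ballat(c,im,P,S,o,(0,0,255)); 
        for e in extra: ballat(c,im,e,S,o,(255,200,0))
        ims.append(im)
    cv2.imwrite('pics/%s.png'%n,np.hstack(ims))
E
python3 - <<'E'
from h import *
p=np.array(get_obs()['position'])+[-.001,.0005,-.0064]
zoomball('z21',p)
E
```

```text
(no output)
```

View pics/z21.png

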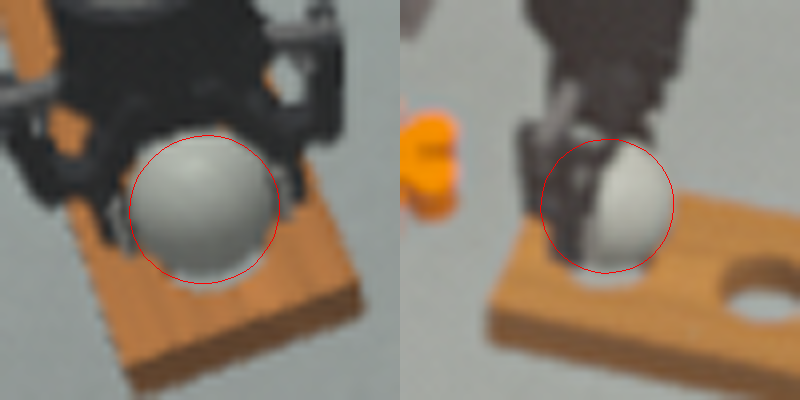

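send_rows(
  series=[
    [[-1, 0, -5], [0, 0, 0], -1],
    [[0, 0, -4], [0, 0, 0], -1],
    [[0, 0, 0], [0, 0, 0], -1],
    [[0, 0, 0], [0, 0, 0], 0.5],
    [[0, 0, 0], [0, 0, 0], 0.9],
    [[0, 0, 0], [0, 0, 0], 1],
    [[0, 0, 0], [0, 0, 0], 1],
    [[0, 0, 30], [0, 0, 0], 1],
    [[0, 0, 40], [0, 0, 0], 1],
    [[0, 0, 50], [0, 0, 0], 1],
    [[-10, 0, 50], [0, 0, 0], 1],
    [[0, 0, 0], [0, 0, 0], 1],
    [[0, 0, 0], [0, 0, 0], 1],
  ],
)

```text
time: 25.95
position: [0.5747, -0.3271, 0.2215]
tool_rot: [-1.277, -1.097, 1.097]
force: [-0.5, 0.4, -0.2]
width: 0.999
```

```bash
python3 - <<'E'
from board import *
b=[.4721,-.3228,-.0279]
st(); c=capture('wrist');overlay(c,D,'w22',b); zoomball('z22',T2(b,[.1125,-.001,.0454])[0])
E
```

```text
t 25.95 pos [ 574.7 -327.1  221.5] rot [-1.277 -1.097  1.097] F [-0.5  0.4 -0.2] w 0.999 j [-0.52  0.51  0.17  1.23  0.   -0.37]
```

View pics/w22.png

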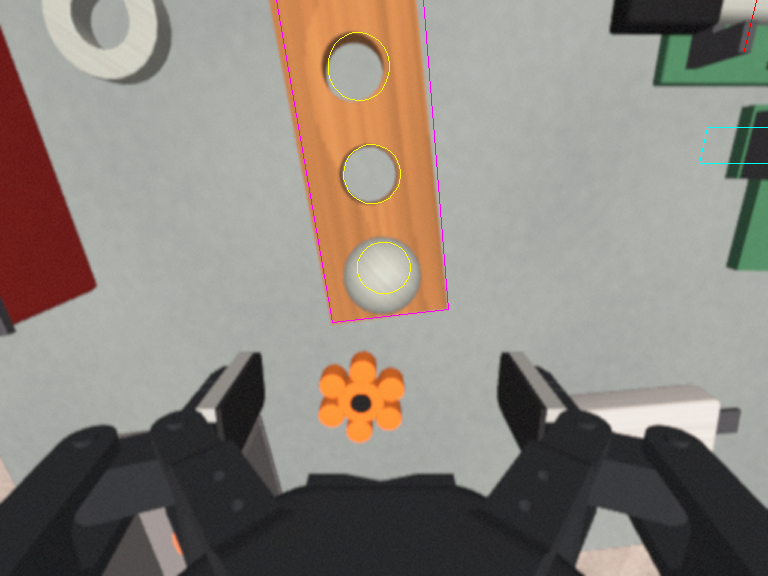

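View pics/z22.png

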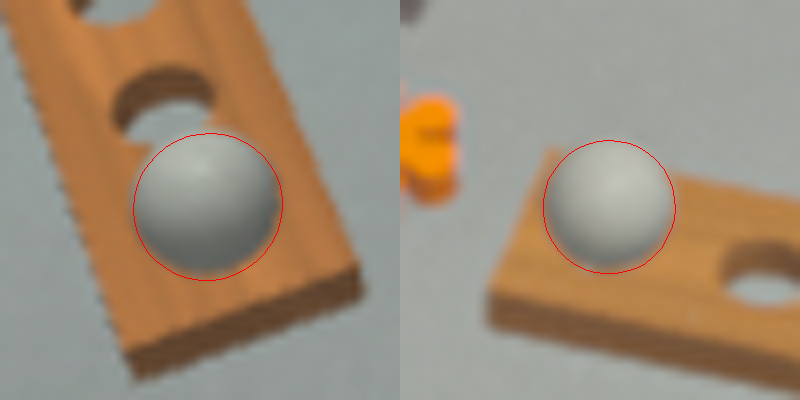

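```bash
cat >> board.py <<'E'
def fitb(c,pts,edges,b0):
    # edges: (ysign, (u,v)) points on long top edges
    P=np.array([a for a,_ in pts]);U=np.array([q for _,q in pts],float)/1.5-.17
    def f(p):
        r=[(proj(c,T2(p,P))-U).ravel()]
        for s,q in edges:
            A=proj(c,T2(p,[[-.155,s*.05,.025],[.155,s*.05,.025]])); d=A[1]-A[0]; d/=np.linalg.norm(d); e=np.array(q)/1.5-.17-A[0]
            r.append([d[0]*e[1]-d[1]*e[0]])
        return np.concatenate(r)
    r=least_squares(f,b0,loss='soft_l1'); print('board',r.x.round(4),r.fun.round(1).tolist()); return r.x
E
python3 - <<'E'
from board import *
c=capture('wrist')
pts=[((.155,-.05,.025),(332,322)),((.155,.05,.025),(448,309)),((.0375,0,.025),(370,174)),((-.0375,0,.025),(356,66))]
b=fitb(c,pts,[(-1,(271,0)),(1,(419,0)),(-1,(302,161)),(1,(434,160))],[.4721,-.3228,-.0279]); overlay(c,D,'w23',b)
np.save('b.npy',b)
E
```

```text
board [ 0.4701 -0.3239 -0.0143] [-0.2, 0.9, 0.2, -0.5, -0.1, -0.1, -0.8, 0.0, 0.6, 0.2, -0.2, 0.2]
```

View pics/w23.png

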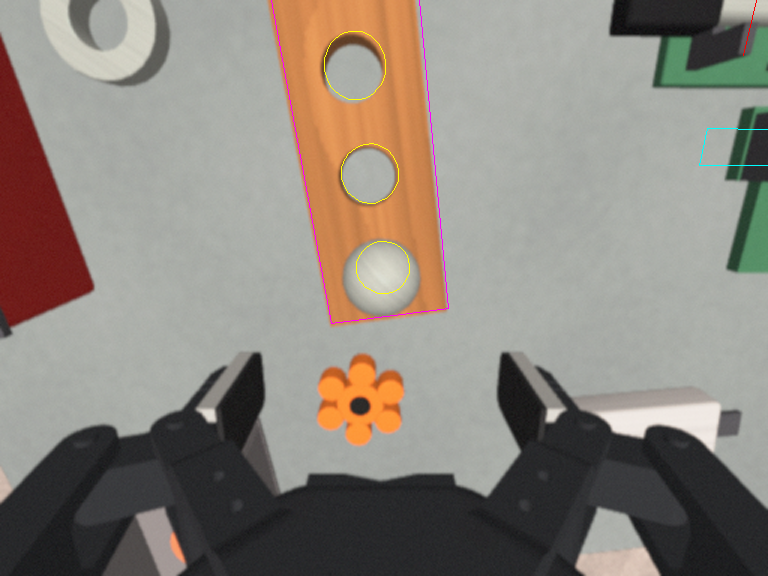

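```bash
python3 - <<'E'
from h import *
a=np.radians(184); go([.125*np.cos(a),.125*np.sin(a),.12],D[2]+np.pi/2)
arc(range(184,275,4))
E
```

```text
world [429.9 178.2 120. ] d [-144.3  504.8  -99.8] |d| 534.4 yaw 1.42 dyaw -0.002 tilt 0.2
188 [-0.4 -8.7]
192 [ 0.2 -8.7]
196 [ 0.8 -8.7]
200 [ 1.4 -8.6]
204 [ 2.  -8.5]
208 [ 2.6 -8.3]
212 [ 3.2 -8.1]
216 [ 3.7 -7.9]
220 [ 4.3 -7.6]
224 [ 4.8 -7.3]
228 [ 5.3 -6.9]
232 [ 5.7 -6.6]
236 [ 6.2 -6.1]
240 [ 6.6 -5.7]
244 [ 7.  -5.2]
248 [ 7.3 -4.7]
252 [ 7.6 -4.2]
256 [ 7.9 -3.7]
260 [ 8.2 -3.1]
264 [ 8.4 -2.5]
268 [ 8.5 -1.9]
272 [ 8.6 -1.3]
```

send_rows(
  series=[
    [[-14.4, 50.5, -4], [0, 0, 0], -1],
    [[-14.4, 50.5, -4], [0, 0, 0], -1],
    [[-14.4, 50.5, -4], [0, 0, 0], -1],
    [[-14.4, 50.5, -4], [0, 0, 0], -1],
    [[-14.4, 50.5, -4], [0, 0, 0], -1],
    [[-14.4, 50.5, -10], [0, 0, 0], -1],
    [[-14.4, 50.5, -15], [0, 0, 0], -1],
    [[-14.4, 50.5, -15], [0, 0, 0], -1],
    [[-14.4, 50.5, -20], [0, 0, 0], -1],
    [[-14.4, 50.3, -20], [0, 0, 0], -1],
    [[0, 0, 0], [0, 0, 0], -1],
    [[0, 0, 0], [0, 0, 0], -1],
  ],
)

```text
time: 27.65
position: [0.4305, 0.1773, 0.1213]
tool_rot: [-1.277, -1.096, 1.099]
force: [0.6, -0.1, 0.3]
width: -0.003
```

```bash
python3 - <<'E'
from h import *
st();pz(); sidez('s24')
a=np.radians(184); go([.125*np.cos(a),.125*np.sin(a),.057],D[2]+np.pi/2)
E
```

```text
t 27.65 pos [430.5 177.3 121.3] rot [-1.277 -1.096  1.099] F [ 0.6 -0.1  0.3] w -0.003 j [ 0.39  0.26 -0.51  0.8  -0.    0.54]
r 0.1242 phi 184.4 xy [-0.1239 -0.0095]
world [429.9 178.2  57. ] d [ -1.3   1.3 -64.6] |d| 64.7 yaw 1.419 dyaw -0.001 tilt 0.04
```

View pics/s24.png

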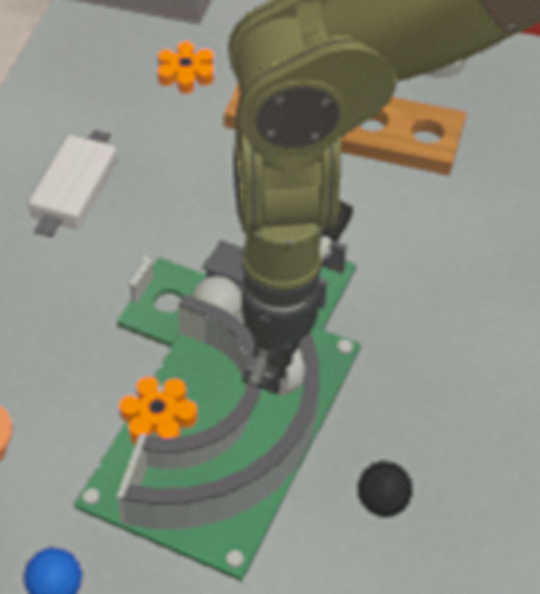

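send_rows(
  series=[
    [[-0.8, 1, -25], [0, 0, 0], -1],
    [[0, 0, -25], [0, 0, 0], -1],
    [[0, 0, -14], [0, 0, 0], -1],
    [[0, 0, 0], [0, 0, 0], -1],
    [[-0.4, -8.7, 0], [0, 0, 0], -1],
    [[0.2, -8.7, 0], [0, 0, 0], -1],
    [[0.8, -8.7, 0], [0, 0, 0], -1],
    [[1.4, -8.6, 0], [0, 0, 0], -1],
    [[2.0, -8.5, 0], [0, 0, 0], -1],
    [[2.6, -8.3, 0], [0, 0, 0], -1],
    [[3.2, -8.1, 0], [0, 0, 0], -1],
    [[3.7, -7.9, 0], [0, 0, 0], -1],
    [[0, 0, 0], [0, 0, 0], -1],
    [[0, 0, 0], [0, 0, 0], -1],
  ],
)

```text
time: 29.45
position: [0.4436, 0.111, 0.0576]
tool_rot: [-1.277, -1.097, 1.097]
force: [0.2, -0.3, 0.4]
width: 0.004
```

```bash
python3 - <<'E'
from h import *
st();pz(); zoomball('z25',T2(D,[.068,-.125,.036])[0])
E
```

```text
t 29.45 pos [443.6 111.   57.6] rot [-1.277 -1.097  1.097] F [ 0.2 -0.3  0.4] w 0.004 j [ 0.25  0.33 -0.62  0.62 -0.    0.4 ]
r 0.1245 phi 215.9 xy [-0.1009 -0.073 ]
```

View pics/z25.png

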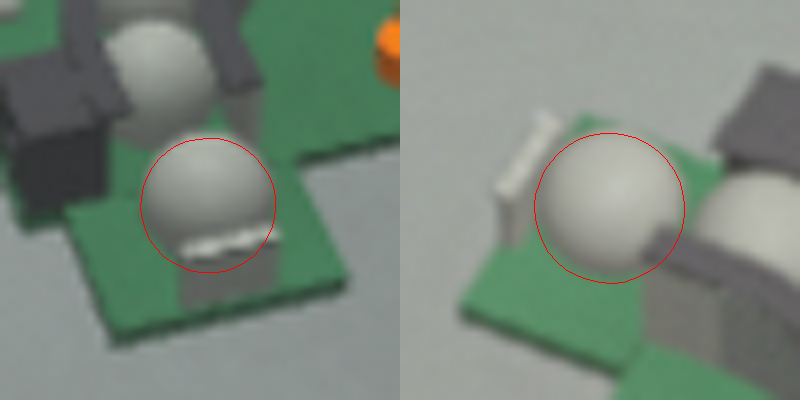

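send_rows(
  series=[
    [[2.1, -3.8, 0], [0, 0, 0], -1],
    [[2.1, -3.8, 0], [0, 0, 0], -1],
    [[0, 0, 0], [0, 0, 0], -1],
    [[0, 0, 0], [0, 0, 0], -1],
  ],
)

```text
time: 30.05
position: [0.4478, 0.1035, 0.0577]
tool_rot: [-1.277, -1.097, 1.097]
force: [0.6, -0.0, 0.0]
width: -0.002
```

```bash
python3 - <<'E'
from h import *
st();pz(); zoomball('z26',T2(D,[.068,-.125,.036])[0])
E
```

```text
t 30.05 pos [447.8 103.5  57.7] rot [-1.277 -1.097  1.097] F [ 0.6 -0.   0. ] w -0.002 j [ 0.23  0.33 -0.61  0.63  0.    0.38]
r 0.1245 phi 219.9 xy [-0.0956 -0.0798]
```

View pics/z26.png

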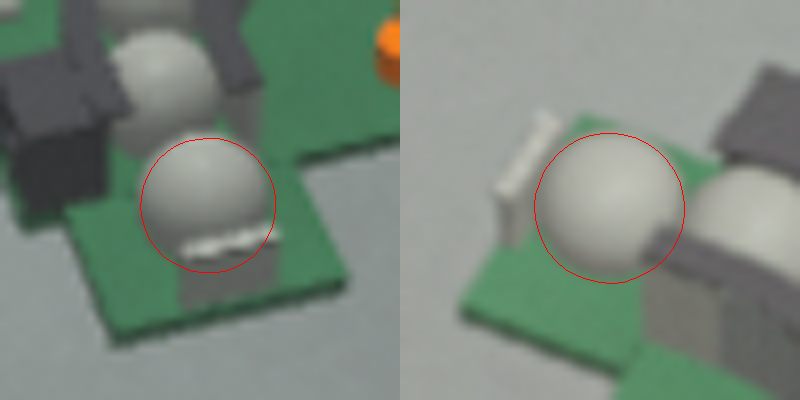

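send_rows(
  series=[
    [[-3, 6, 0], [0, 0, 0], -1],
    [[0, 0, 40], [0, 0, 0], -1],
    [[0, 0, 42], [0, 0, 0], -1],
    [[39.4, -18.9, 0], [0, 0, 0], 1],
    [[39.4, -18.9, 0], [0, 0, 0], 1],
    [[39.4, -18.9, 0], [0, 0, 0], 1],
    [[39.4, -18.9, 0], [0, 0, 0], 1],
    [[0, 0, 0], [0, 0, 0], 1],
    [[0, 0, 0], [0, 0, 0], 1],
  ],
)

```text
time: 31.28
position: [0.6012, 0.0344, 0.1391]
tool_rot: [-1.275, -1.096, 1.098]
force: [-0.2, -0.5, -0.2]
width: 1.001
```

```bash
python3 - <<'E'
from h import *
st();W=go([.068,-.125,.04],D[2]+np.pi/2);c=capture('wrist'); overlay(c,D,'w27')
E
```

```text
t 31.27 pos [601.2  34.4 139.1] rot [-1.275 -1.096  1.098] F [-0.2 -0.5 -0.2] w 1.001 j [ 0.06  0.46 -0.14  0.97  0.    0.21]
world [602.5  33.9  40. ] d [  1.3  -0.5 -99.1] |d| 99.1 yaw 1.42 dyaw -0.002 tilt 0.13
```

View pics/w27.png

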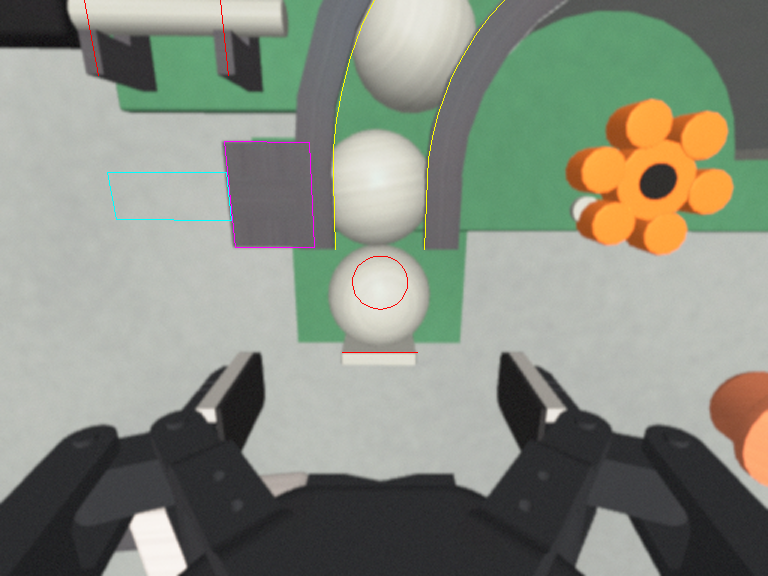

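send_rows(
  series=[
    [[0, -0.3, -40], [0, 0, 0], 1],
    [[0, 0, -35], [0, 0, 0], 1],
    [[0, 0, -24], [0, 0, 0], 1],
    [[0, 0, 0], [0, 0, 0], 1],
    [[0, 0, 0], [0, 0, 0], -1],
    [[0, 0, 0], [0, 0, 0], -1],
    [[0, 0, 0], [0, 0, 0], -1],
    [[0, 0, 0], [0, 0, 0], -1],
    [[0, 0, 0], [0, 0, 0], -1],
    [[0, 0, 12], [0, 0, 0], -1],
    [[0, 0, 25], [0, 0, 0], -1],
    [[0, 0, 35], [0, 0, 0], -1],
    [[0, 0, 38], [0, 0, 0], -1],
    [[0, 0, 0], [0, 0, 0], -1],
  ],
)

```text
time: 33.08
position: [0.605, 0.034, 0.1547]
tool_rot: [-1.281, -1.103, 1.092]
force: [0.5, 0.3, -1.6]
width: 0.67
```

```bash
python3 - <<'E'
from h import *
st();b=np.load('b.npy'); go([.0375,0,.2],None,b)
p=np.array(get_obs()['position'])+[-.001,.0005,-.0064]; zoomball('z28',p)
E
```

```text
t 33.08 pos [605.   34.  154.7] rot [-1.281 -1.103  1.092] F [ 0.5  0.3 -1.6] w 0.67 j [ 0.06  0.45 -0.12  1.    0.    0.21]
world [ 507.6 -324.5  200. ] d [ -97.5 -358.4   45.3] |d| 374.2 yaw 1.419 dyaw None tilt 0.44
```

View pics/z28.png

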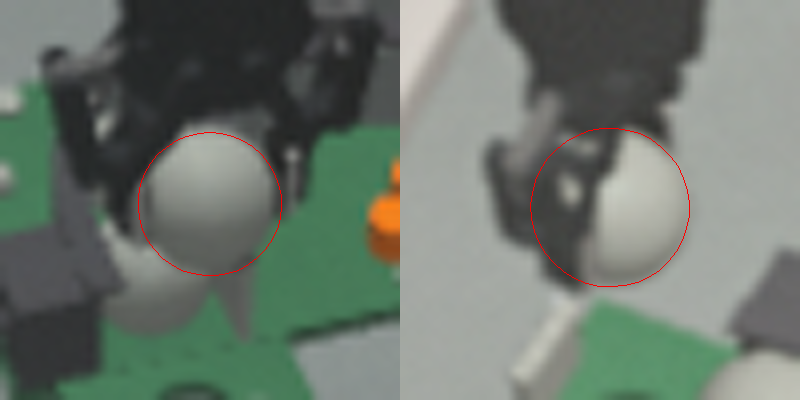

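send_rows(
  series=[
    [[-4, -45, 8], [0, 0, 0], -1],
    [[-4, -45, 8], [0, 0, 0], -1],
    [[-4, -45, 8], [0, 0, 0], -1],
    [[-4, -45, 8], [0, 0, 0], -1],
    [[-4, -45, 8], [0, 0, 0], -1],
    [[-4, -45, 8], [0, 0, 0], -1],
    [[-4, -45, 8], [0, 0, 0], -1],
    [[-4, -44, 8], [0, 0, 0], -1],
    [[0, 0, 0], [0, 0, 0], -1],
    [[0, 0, 0], [0, 0, 0], -1],
  ],
)

```text
time: 34.42
position: [0.5695, -0.3247, 0.2129]
tool_rot: [-1.273, -1.096, 1.097]
force: [0.4, -0.1, -1.4]
width: 0.674
```

```bash
python3 - <<'E'
from h import *
st();b=np.load('b.npy'); go([.0375,0,.053],None,b); c=capture('wrist'); overlay(c,D,'w29',b)
E
```

```text
t 34.42 pos [ 569.5 -324.7  212.9] rot [-1.273 -1.096  1.097] F [ 0.4 -0.1 -1.4] w 0.674 j [-0.52  0.51  0.14  1.21  0.   -0.37]
world [ 507.6 -324.5   53. ] d [ -61.9    0.2 -159.9] |d| 171.4 yaw 1.419 dyaw None tilt 0.21
```

View pics/w29.png

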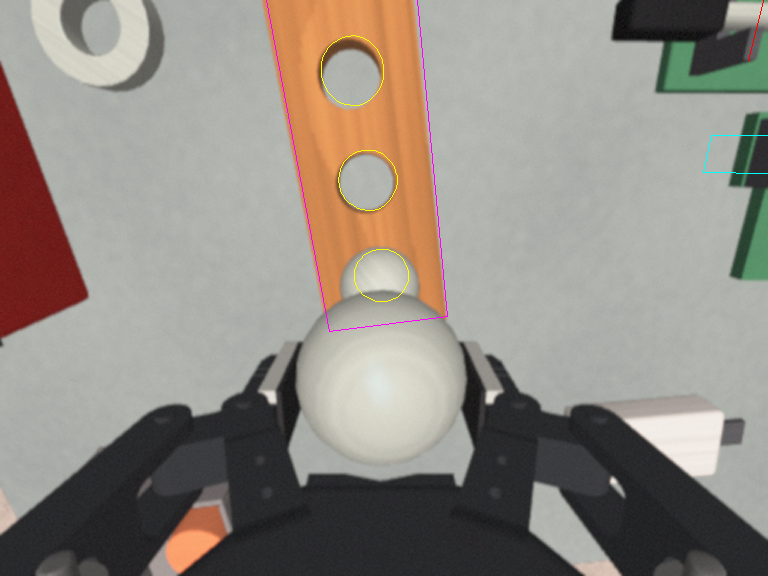

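send_rows(
  series=[
    [[-30.5, -0.2, -15], [0, 0, 0], -1],
    [[-30.5, -0.2, -15], [0, 0, 0], -1],
    [[0, 0, -30], [0, 0, 0], -1],
    [[0, 0, -35], [0, 0, 0], -1],
    [[0, 0, -30], [0, 0, 0], -1],
    [[0, 0, -18], [0, 0, 0], -1],
    [[0, 0, -8], [0, 0, 0], -1],
    [[0, 0, 0], [0, 0, 0], -1],
    [[0, 0, 0], [0, 0, 0], -1],
  ],
)

```text
time: 35.6
position: [0.5101, -0.3258, 0.0646]
tool_rot: [-1.278, -1.098, 1.097]
force: [0.0, 0.8, -0.7]
width: 0.673
```

```bash
python3 - <<'E'
from h import *
st();b=np.load('b.npy'); go([.0375,0,.053],None,b); p=np.array(get_obs()['position'])+[-.001,.0005,-.0064]; zoomball('z30',p,[T2(b,[.0375,0,.0454])[0]])
E
```

```text
t 35.6 pos [ 510.1 -325.8   64.6] rot [-1.278 -1.098  1.097] F [ 0.   0.8 -0.7] w 0.673 j [-0.57  0.53 -0.24  0.8   0.   -0.42]
world [ 507.6 -324.5   53. ] d [ -2.5   1.3 -11.6] |d| 12.0 yaw 1.42 dyaw None tilt 0.09
```

View pics/z30.png

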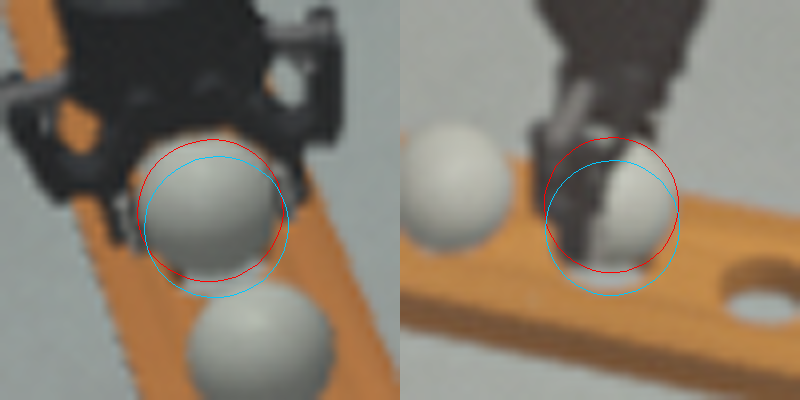

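send_rows(
  series=[
    [[-1, 1.2, -5], [0, 0, 0], -1],
    [[0, 0, -5], [0, 0, 0], -1],
    [[0, 0, -2], [0, 0, 0], -1],
    [[0, 0, 0], [0, 0, 0], -1],
    [[0, 0, 0], [0, 0, 0], 0.5],
    [[0, 0, 0], [0, 0, 0], 0.9],
    [[0, 0, 0], [0, 0, 0], 1],
    [[0, 0, 0], [0, 0, 0], 1],
    [[0, 0, 30], [0, 0, 0], 1],
    [[0, 0, 40], [0, 0, 0], 1],
    [[0, 0, 50], [0, 0, 0], 1],
    [[0, 0, 50], [0, 0, 0], 1],
    [[0, 0, 0], [0, 0, 0], 1],
    [[0, 0, 0], [0, 0, 0], 1],
  ],
)

```text
time: 37.45
position: [0.5081, -0.3243, 0.2213]
tool_rot: [-1.276, -1.097, 1.097]
force: [-0.2, 1.1, -0.4]
width: 0.997
```

```bash
python3 - <<'E'
from h import *
st();b=np.load('b.npy');  zoomball('z31',T2(b,[.0375,0,.0454])[0],[T2(b,[.1125,0,.0454])[0]])
c=capture('wrist'); overlay(c,D,'w31',b)
a=np.radians(206); go([.125*np.cos(a),.125*np.sin(a),.12],D[2]+np.pi/2)
arc(range(206,290,4))
E
```

```text
t 37.45 pos [ 508.1 -324.3  221.3] rot [-1.276 -1.097  1.097] F [-0.2  1.1 -0.4] w 0.997 j [-0.57  0.41 -0.    1.16  0.   -0.42]
world [435.  130.8 120. ] d [-72.4 454.7 -99.9] |d| 471.1 yaw 1.419 dyaw -0.002 tilt 0.2
210 [ 2.9 -8.2]
214 [ 3.4 -8. ]
218 [ 4.  -7.8]
222 [ 4.5 -7.5]
226 [ 5.  -7.1]
230 [ 5.5 -6.8]
234 [ 6.  -6.4]
238 [ 6.4 -5.9]
242 [ 6.8 -5.5]
246 [ 7.2 -5. ]
250 [ 7.5 -4.5]
254 [ 7.8 -3.9]
258 [ 8.  -3.4]
262 [ 8.3 -2.8]
266 [ 8.4 -2.2]
270 [ 8.6 -1.6]
274 [ 8.7 -1. ]
278 [ 8.7 -0.4]
282 [8.7 0.2]
286 [8.7 0.8]
```

View pics/z31.png

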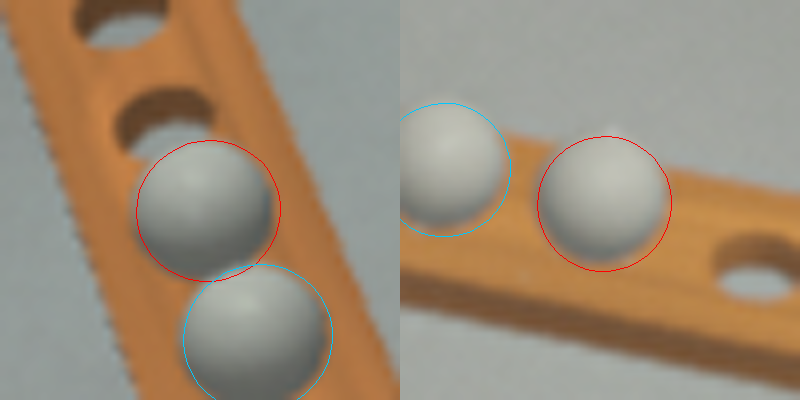

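View pics/w31.png

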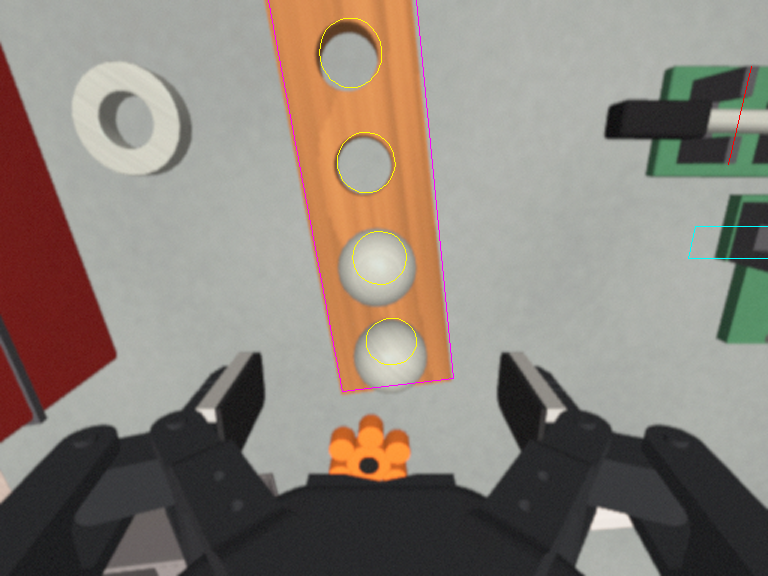

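send_rows(
  series=[
    [[-8, 50, -2], [0, 0, 0], -1],
    [[-8, 50, -2], [0, 0, 0], -1],
    [[-8, 50, -4], [0, 0, 0], -1],
    [[-8, 50, -10], [0, 0, 0], -1],
    [[-8, 50, -12], [0, 0, 0], -1],
    [[-8, 51, -15], [0, 0, 0], -1],
    [[-8, 51, -15], [0, 0, 0], -1],
    [[-8, 51, -20], [0, 0, 0], -1],
    [[-8.4, 51.7, -20], [0, 0, 0], -1],
    [[0, 0, 0], [0, 0, 0], -1],
    [[0, 0, 0], [0, 0, 0], -1],
  ],
)

```text
time: 38.98
position: [0.4354, 0.1297, 0.1211]
tool_rot: [-1.277, -1.096, 1.099]
force: [1.0, -0.5, 0.2]
width: -0.001
```

```bash
python3 - <<'E'
from h import *
st();pz(); sidez('s32')
a=np.radians(206); go([.125*np.cos(a),.125*np.sin(a),.057],D[2]+np.pi/2)
c=capture('scene'); cv2.imwrite('pics/c32.png',cv2.resize(c['pixels'][100:260,180:380,::-1],None,fx=3,fy=3,interpolation=2))
E
```

```text
t 38.98 pos [435.4 129.7 121.1] rot [-1.277 -1.096  1.099] F [ 1.  -0.5  0.2] w -0.001 j [ 0.29  0.25 -0.53  0.79 -0.    0.44]
r 0.125 phi 206.5 xy [-0.1119 -0.0558]
world [435.  130.8  57. ] d [ -0.9   1.4 -64.5] |d| 64.5 yaw 1.419 dyaw -0.001 tilt 0.06
```

View pics/c32.png

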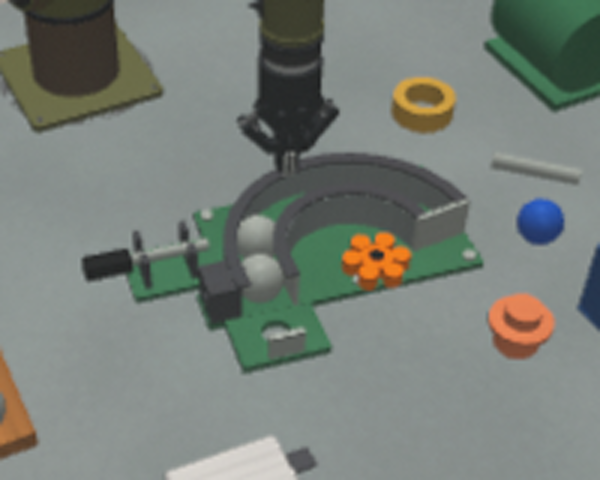

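send_rows(
  series=[
    [[-0.5, 1.2, -25], [0, 0, 0], -1],
    [[0, 0, -25], [0, 0, 0], -1],
    [[0, 0, -14], [0, 0, 0], -1],
    [[0, 0, 0], [0, 0, 0], -1],
    [[2.9, -8.2, 0], [0, 0, 0], -1],
    [[3.4, -8, 0], [0, 0, 0], -1],
    [[4.0, -7.8, 0], [0, 0, 0], -1],
    [[4.5, -7.5, 0], [0, 0, 0], -1],
    [[5.0, -7.1, 0], [0, 0, 0], -1],
    [[5.5, -6.8, 0], [0, 0, 0], -1],
    [[6.0, -6.4, 0], [0, 0, 0], -1],
    [[6.4, -5.9, 0], [0, 0, 0], -1],
    [[6.8, -5.5, 0], [0, 0, 0], -1],
    [[0, 0, 0], [0, 0, 0], -1],
    [[0, 0, 0], [0, 0, 0], -1],
  ],
)

```text
time: 40.95
position: [0.4798, 0.0681, 0.0576]
tool_rot: [-1.277, -1.097, 1.097]
force: [0.1, -0.8, -0.3]
width: -0.004
```

```bash
python3 - <<'E'
from h import *
st();pz(); zoomball('z33',T2(D,[.068,-.125,.036])[0])
E
```

```text
t 40.95 pos [479.8  68.1  57.6] rot [-1.277 -1.097  1.097] F [ 0.1 -0.8 -0.3] w -0.004 j [ 0.14  0.37 -0.56  0.65  0.    0.29]
r 0.1245 phi 242.0 xy [-0.0585 -0.1099]
```

View pics/z33.png

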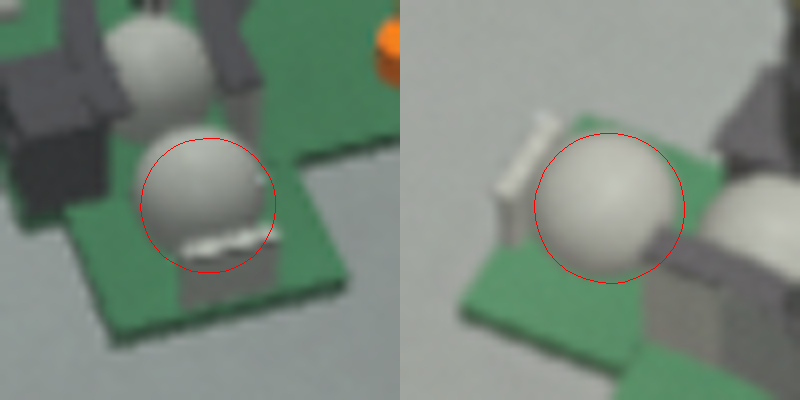

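send_rows(
  series=[
    [[3.6, -2.5, 0], [0, 0, 0], -1],
    [[3.6, -2.5, 0], [0, 0, 0], -1],
    [[0, 0, 0], [0, 0, 0], -1],
    [[0, 0, 0], [0, 0, 0], -1],
  ],
)

```text
time: 41.55
position: [0.4871, 0.0631, 0.0577]
tool_rot: [-1.277, -1.097, 1.097]
force: [-0.3, -0.4, -0.9]
width: -0.001
```

```bash
python3 - <<'E'
from h import *
st();pz(); zoomball('z34',T2(D,[.068,-.125,.036])[0])
E
```

```text
t 41.55 pos [487.1  63.1  57.7] rot [-1.277 -1.097  1.097] F [-0.3 -0.4 -0.9] w -0.001 j [ 0.13  0.38 -0.54  0.66  0.    0.28]
r 0.1244 phi 246.1 xy [-0.0505 -0.1137]
```

View pics/z34.png

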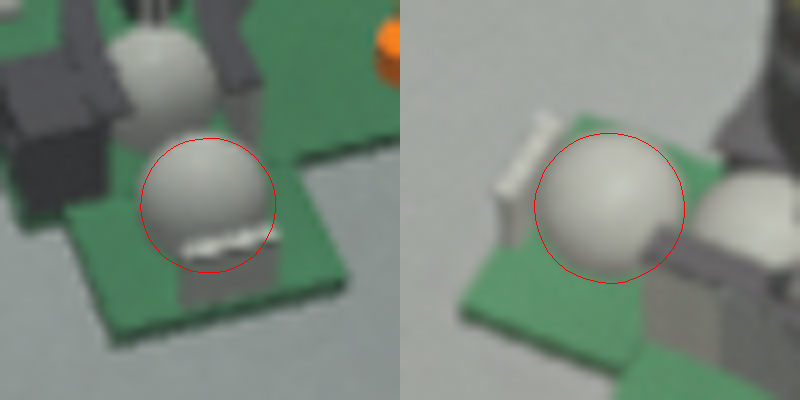

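send_rows(
  series=[
    [[-4, 3, 0], [0, 0, 0], -1],
    [[0, 0, 40], [0, 0, 0], -1],
    [[0, 0, 42], [0, 0, 0], -1],
    [[39.8, -10.8, 0], [0, 0, 0], 1],
    [[39.8, -10.8, 0], [0, 0, 0], 1],
    [[39.8, -10.8, 0], [0, 0, 0], 1],
    [[0, 0, 0], [0, 0, 0], 1],
    [[0, 0, 0], [0, 0, 0], 1],
  ],
)

```text
time: 42.65
position: [0.6013, 0.0339, 0.1391]
tool_rot: [-1.275, -1.095, 1.098]
force: [-0.3, -0.7, -0.1]
width: 0.997
```

```bash
python3 - <<'E'
from h import *
st();W=go([.068,-.125,.04],D[2]+np.pi/2);c=capture('wrist'); overlay(c,D,'w35')
E
```

```text
t 42.65 pos [601.3  33.9 139.1] rot [-1.275 -1.095  1.098] F [-0.3 -0.7 -0.1] w 0.997 j [ 0.06  0.46 -0.14  0.97  0.    0.21]
world [602.5  33.9  40. ] d [  1.3  -0.1 -99.1] |d| 99.1 yaw 1.419 dyaw -0.002 tilt 0.13
```

View pics/w35.png

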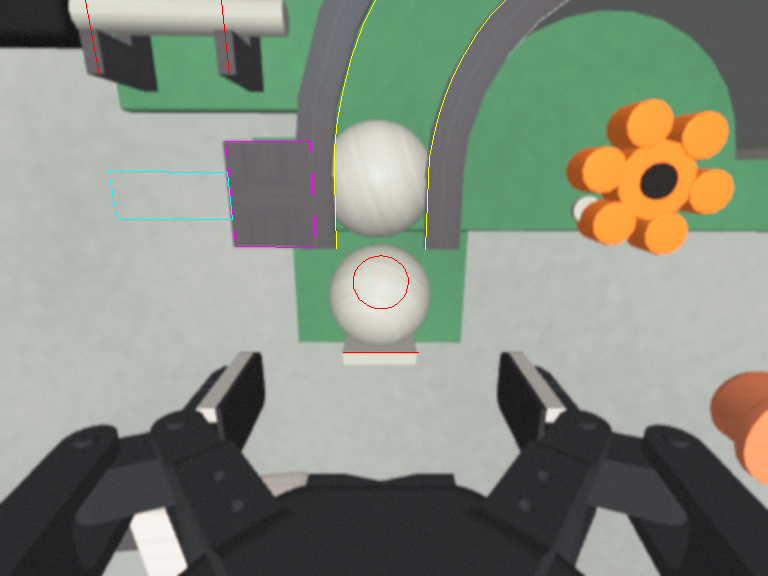

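Ball seated at (380, 295). I grasp, lift, and move to the board.

send_rows(
  series=[
    [[0, 0, -40], [0, 0, 0], 1],
    [[0, 0, -35], [0, 0, 0], 1],
    [[0, 0, -24], [0, 0, 0], 1],
    [[0, 0, 0], [0, 0, 0], 1],
    [[0, 0, 0], [0, 0, 0], -1],
    [[0, 0, 0], [0, 0, 0], -1],
    [[0, 0, 0], [0, 0, 0], -1],
    [[0, 0, 0], [0, 0, 0], -1],
    [[0, 0, 0], [0, 0, 0], -1],
    [[0, 0, 12], [0, 0, 0], -1],
    [[0, 0, 25], [0, 0, 0], -1],
    [[0, 0, 35], [0, 0, 0], -1],
    [[0, 0, 38], [0, 0, 0], -1],
    [[0, 0, 0], [0, 0, 0], -1],
  ],
)

```text
time: 44.45
position: [0.6053, 0.0342, 0.1548]
tool_rot: [-1.281, -1.103, 1.092]
force: [0.1, -0.3, -2.2]
width: 0.677
```

```bash
python3 - <<'E'
from h import *
st();b=np.load('b.npy'); go([-.0375,0,.2],None,b)
p=np.array(get_obs()['position'])+[-.001,.0005,-.0064]; zoomball('z36',p)
E
```

```text
t 44.45 pos [605.3  34.2 154.8] rot [-1.281 -1.103  1.092] F [ 0.1 -0.3 -2.2] w 0.677 j [ 0.06  0.45 -0.12  1.    0.    0.21]
world [ 432.6 -323.4  200. ] d [-172.7 -357.5   45.2] |d| 399.6 yaw 1.42 dyaw None tilt 0.44
```

View pics/z36.png

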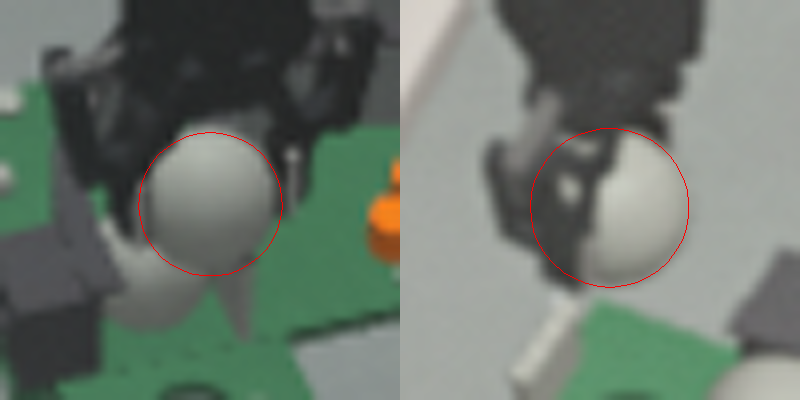

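send_rows(
  series=[
    [[-13, -45, 8], [0, 0, 0], -1],
    [[-13, -45, 8], [0, 0, 0], -1],
    [[-13, -45, 8], [0, 0, 0], -1],
    [[-13, -45, 8], [0, 0, 0], -1],
    [[-13, -45, 8], [0, 0, 0], -1],
    [[-13, -45, 8], [0, 0, 0], -1],
    [[-13, -45, 8], [0, 0, 0], -1],
    [[-13, -43, 8], [0, 0, 0], -1],
    [[0, 0, 0], [0, 0, 0], -1],
    [[0, 0, 0], [0, 0, 0], -1],
  ],
)

```text
time: 45.8
position: [0.4977, -0.3235, 0.2131]
tool_rot: [-1.274, -1.096, 1.096]
force: [-0.2, -0.1, -1.6]
width: 0.675
```

```bash
python3 - <<'E'
from h import *
st();b=np.load('b.npy'); go([-.0375,0,.053],None,b); c=capture('wrist'); overlay(c,D,'w37',b)
E
```

```text
t 45.8 pos [ 497.7 -323.5  213.1] rot [-1.274 -1.096  1.096] F [-0.2 -0.1 -1.6] w 0.675 j [-0.58  0.4  -0.04  1.14  0.   -0.42]
world [ 432.6 -323.4   53. ] d [-6.510e+01  1.000e-01 -1.601e+02] |d| 172.8 yaw 1.419 dyaw None tilt 0.2
```

View pics/w37.png

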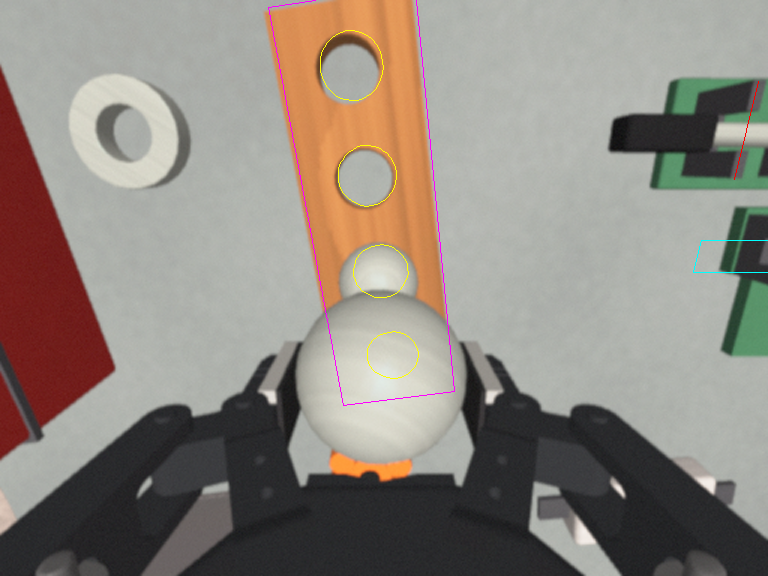

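send_rows(
  series=[
    [[-32.5, 0.2, -15], [0, 0, 0], -1],
    [[-32.5, 0.2, -15], [0, 0, 0], -1],
    [[0, 0, -30], [0, 0, 0], -1],
    [[0, 0, -35], [0, 0, 0], -1],
    [[0, 0, -30], [0, 0, 0], -1],
    [[0, 0, -18], [0, 0, 0], -1],
    [[0, 0, -9], [0, 0, 0], -1],
    [[0, 0, 0], [0, 0, 0], -1],
    [[0, 0, 0], [0, 0, 0], -1],
  ],
)

```text
time: 46.98
position: [0.4343, -0.324, 0.0635]
tool_rot: [-1.278, -1.098, 1.097]
force: [0.4, -0.2, -0.8]
width: 0.667
```

```bash
python3 - <<'E'
from h import *
st();b=np.load('b.npy'); go([-.0375,0,.052],None,b); p=np.array(get_obs()['position'])+[-.001,.0005,-.0064]; zoomball('z38',p,[T2(b,[-.0375,0,.0454])[0]])
E
```

```text
t 46.98 pos [ 434.3 -324.    63.5] rot [-1.278 -1.098  1.097] F [ 0.4 -0.2 -0.8] w 0.667 j [-0.64  0.44 -0.41  0.72  0.   -0.49]
world [ 432.6 -323.4   52. ] d [ -1.7   0.6 -11.5] |d| 11.6 yaw 1.42 dyaw None tilt 0.08
```

View pics/z38.png

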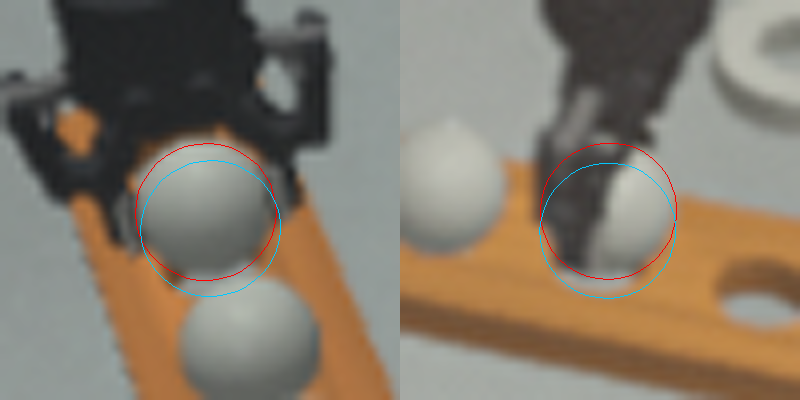

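send_rows(
  series=[
    [[-0.7, 0.5, -5], [0, 0, 0], -1],
    [[0, 0, -4], [0, 0, 0], -1],
    [[0, 0, -2], [0, 0, 0], -1],
    [[0, 0, 0], [0, 0, 0], -1],
    [[0, 0, 0], [0, 0, 0], 0.5],
    [[0, 0, 0], [0, 0, 0], 0.9],
    [[0, 0, 0], [0, 0, 0], 1],
    [[0, 0, 0], [0, 0, 0], 1],
    [[0, 0, 30], [0, 0, 0], 1],
    [[0, 0, 40], [0, 0, 0], 1],
    [[0, 0, 50], [0, 0, 0], 1],
    [[0, 0, 50], [0, 0, 0], 1],
    [[0, 0, 0], [0, 0, 0], 1],
    [[0, 0, 0], [0, 0, 0], 1],
  ],
)

```text
time: 48.82
position: [0.4326, -0.3231, 0.2213]
tool_rot: [-1.276, -1.097, 1.097]
force: [-0.2, -0.4, -0.6]
width: 1.005
```

```bash
python3 - <<'E'
from h import *
st();b=np.load('b.npy'); zoomball('z39',T2(b,[-.0375,0,.0454])[0],[T2(b,[.0375,0,.0454])[0]])
c=capture('wrist'); overlay(c,D,'w39',b)
a=np.radians(230); go([.125*np.cos(a),.125*np.sin(a),.12],D[2]+np.pi/2)
E
```

```text
t 48.83 pos [ 432.6 -323.1  221.3] rot [-1.276 -1.097  1.097] F [-0.2 -0.4 -0.6] w 1.005 j [-0.64  0.3  -0.16  1.11  0.   -0.49]
world [460.4  85.4 120. ] d [  28.5  408.  -100. ] |d| 421.1 yaw 1.419 dyaw -0.002 tilt 0.2
```

View pics/z39.png

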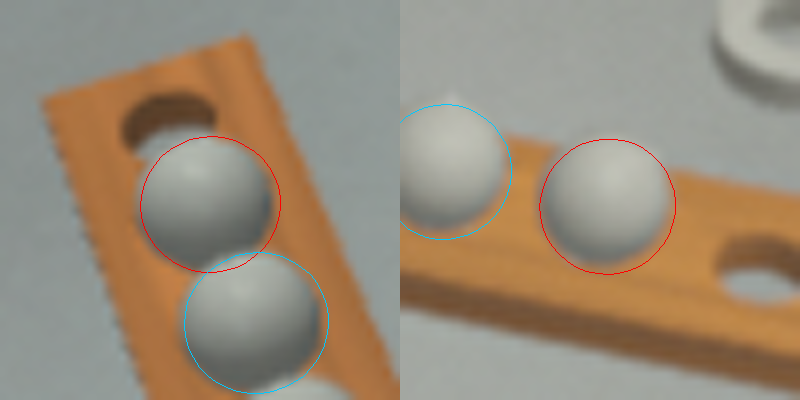

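View pics/w39.png

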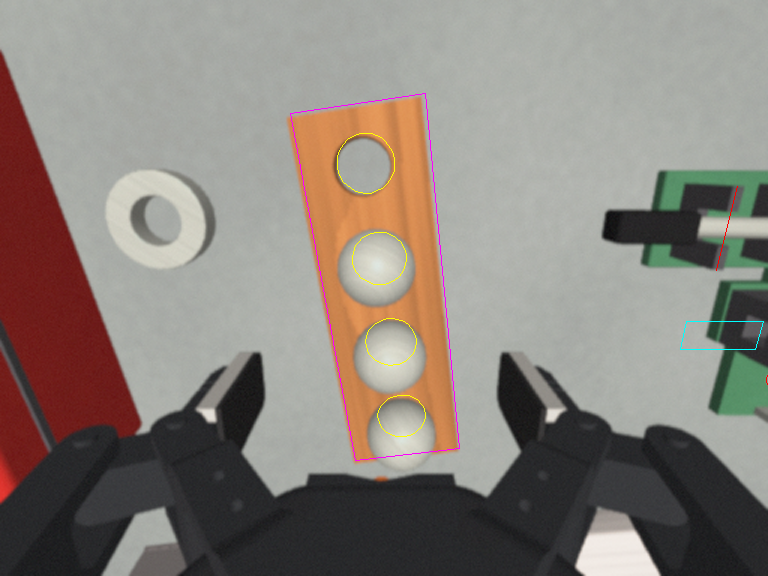

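send_rows(
  series=[
    [[3.5, 51, -2], [0, 0, 0], -1],
    [[3.5, 51, -2], [0, 0, 0], -1],
    [[3.5, 51, -4], [0, 0, 0], -1],
    [[3.5, 51, -10], [0, 0, 0], -1],
    [[3.5, 51, -12], [0, 0, 0], -1],
    [[3.5, 51, -20], [0, 0, 0], -1],
    [[3.5, 51, -25], [0, 0, 0], -1],
    [[3.5, 51, -25], [0, 0, 0], -1],
    [[0, 0, 0], [0, 0, 0], -1],
    [[0, 0, 0], [0, 0, 0], -1],
  ],
)

```text
time: 50.22
position: [0.4601, 0.0843, 0.121]
tool_rot: [-1.276, -1.095, 1.099]
force: [-0.4, 0.2, 1.0]
width: 0.0
```

```bash
python3 - <<'E'
from h import *
st();pz(); 
a=np.radians(230); go([.125*np.cos(a),.125*np.sin(a),.057],D[2]+np.pi/2)
c=capture('scene'); cv2.imwrite('pics/c40.png',cv2.resize(c['pixels'][100:260,180:380,::-1],None,fx=3,fy=3,interpolation=2))
arc(range(230,275,4)); print((T2(D,[.01,0,0])-T2(D,[0,0,0]))*1000)
E
```

```text
t 50.23 pos [460.1  84.3 121. ] rot [-1.276 -1.095  1.099] F [-0.4  0.2  1. ] w 0.0 j [ 0.18  0.27 -0.5   0.8  -0.    0.33]
r 0.126 phi 230.3 xy [-0.0805 -0.0969]
world [460.4  85.4  57. ] d [  0.3   1.1 -64. ] |d| 64.0 yaw 1.42 dyaw -0.002 tilt 0.14
234 [ 6.  -6.4]
238 [ 6.4 -5.9]
242 [ 6.8 -5.5]
246 [ 7.2 -5. ]
250 [ 7.5 -4.5]
254 [ 7.8 -3.9]
258 [ 8.  -3.4]
262 [ 8.3 -2.8]
266 [ 8.4 -2.2]
270 [ 8.6 -1.6]
274 [ 8.7 -1. ]
[[ 9.88280183 -1.52650844  0.        ]]
```

View pics/c40.png

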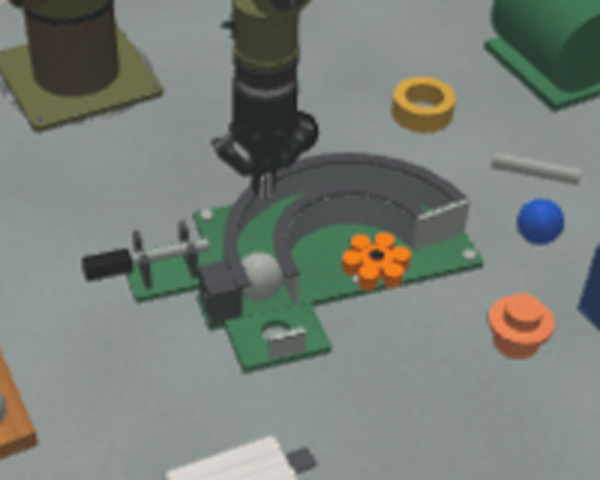

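send_rows(
  series=[
    [[0.3, 1, -25], [0, 0, 0], -1],
    [[0, 0, -25], [0, 0, 0], -1],
    [[0, 0, -13.5], [0, 0, 0], -1],
    [[0, 0, 0], [0, 0, 0], -1],
    [[6.0, -6.4, 0], [0, 0, 0], -1],
    [[6.4, -5.9, 0], [0, 0, 0], -1],
    [[6.8, -5.5, 0], [0, 0, 0], -1],
    [[7.2, -5.0, 0], [0, 0, 0], -1],
    [[7.5, -4.5, 0], [0, 0, 0], -1],
    [[7.8, -3.9, 0], [0, 0, 0], -1],
    [[8.0, -3.4, 0], [0, 0, 0], -1],
    [[8.3, -2.8, 0], [0, 0, 0], -1],
    [[8.4, -2.2, 0], [0, 0, 0], -1],
    [[8.6, -1.6, 0], [0, 0, 0], -1],
    [[7.9, -1.2, 0], [0, 0, 0], -1],
    [[6, -0.9, 0], [0, 0, 0], -1],
    [[0, 0, 0], [0, 0, 0], -1],
    [[0, 0, 0], [0, 0, 0], -1],
  ],
)

```text
time: 52.52
position: [0.5497, 0.0424, 0.0581]
tool_rot: [-1.277, -1.097, 1.097]
force: [-0.7, 0.9, 0.5]
width: 0.003
```

```bash
python3 - <<'E'
from h import *
st();pz(); zoomball('z41',T2(D,[.068,-.125,.036])[0])
E
```

```text
t 52.52 pos [549.7  42.4  58.1] rot [-1.277 -1.097  1.097] F [-0.7  0.9  0.5] w 0.003 j [ 0.08  0.46 -0.39  0.72  0.    0.23]
r 0.1255 phi 276.6 xy [ 0.0145 -0.1247]
```

View pics/z41.png

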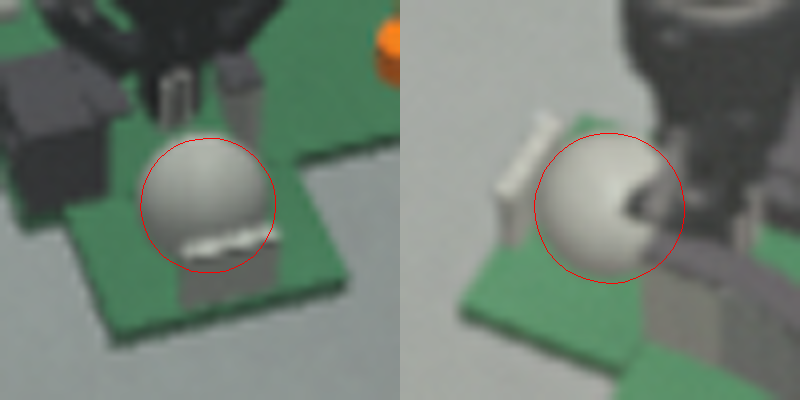

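send_rows(
  series=[
    [[-7, 1, 0], [0, 0, 0], -1],
    [[0, 0, 40], [0, 0, 0], -1],
    [[0, 0, 42], [0, 0, 0], -1],
    [[29.5, -4.8, 0], [0, 0, 0], 1],
    [[29.5, -4.7, 0], [0, 0, 0], 1],
    [[0, 0, 0], [0, 0, 0], 1],
    [[0, 0, 0], [0, 0, 0], 1],
    [[0, 0, 0], [0, 0, 0], 1],
  ],
)

```text
time: 53.62
position: [0.6006, 0.034, 0.1399]
tool_rot: [-1.276, -1.096, 1.098]
force: [-0.1, -0.0, -0.3]
width: 1.002
```

```bash
python3 - <<'E'
from h import *
st();W=go([.068,-.125,.04],D[2]+np.pi/2);c=capture('wrist'); overlay(c,D,'w42')
E
```

```text
t 53.62 pos [600.6  34.  139.9] rot [-1.276 -1.096  1.098] F [-0.1 -0.  -0.3] w 1.002 j [ 0.06  0.46 -0.14  0.97  0.    0.21]
world [602.5  33.9  40. ] d [  2.   -0.1 -99.9] |d| 100.0 yaw 1.42 dyaw -0.002 tilt 0.1
```

View pics/w42.png

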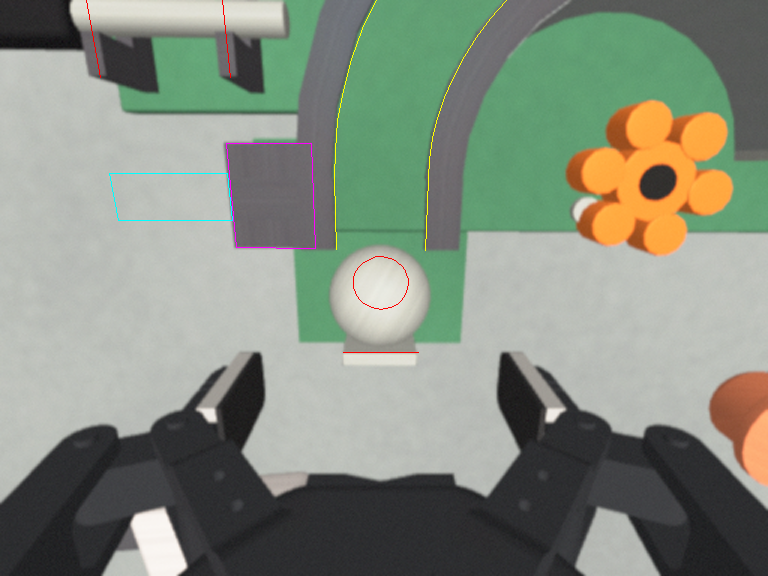

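send_rows(
  series=[
    [[0.7, 0, -40], [0, 0, 0], 1],
    [[0, 0, -35], [0, 0, 0], 1],
    [[0, 0, -24.5], [0, 0, 0], 1],
    [[0, 0, 0], [0, 0, 0], 1],
    [[0, 0, 0], [0, 0, 0], -1],
    [[0, 0, 0], [0, 0, 0], -1],
    [[0, 0, 0], [0, 0, 0], -1],
    [[0, 0, 0], [0, 0, 0], -1],
    [[0, 0, 0], [0, 0, 0], -1],
    [[0, 0, 12], [0, 0, 0], -1],
    [[0, 0, 25], [0, 0, 0], -1],
    [[0, 0, 35], [0, 0, 0], -1],
    [[0, 0, 38], [0, 0, 0], -1],
    [[0, 0, 0], [0, 0, 0], -1],
  ],
)

```text
time: 55.42
position: [0.6053, 0.0343, 0.1547]
tool_rot: [-1.281, -1.103, 1.093]
force: [0.1, -0.6, -2.4]
width: 0.678
```

```bash
python3 - <<'E'
from h import *
st();b=np.load('b.npy'); go([-.1125,0,.2],None,b)
p=np.array(get_obs()['position'])+[-.001,.0005,-.0064]; zoomball('z43',p)
E
```

```text
t 55.42 pos [605.3  34.3 154.7] rot [-1.281 -1.103  1.093] F [ 0.1 -0.6 -2.4] w 0.678 j [ 0.06  0.45 -0.12  1.    0.    0.21]
world [ 357.6 -322.3  200. ] d [-247.7 -356.6   45.3] |d| 436.6 yaw 1.42 dyaw None tilt 0.42
```

View pics/z43.png

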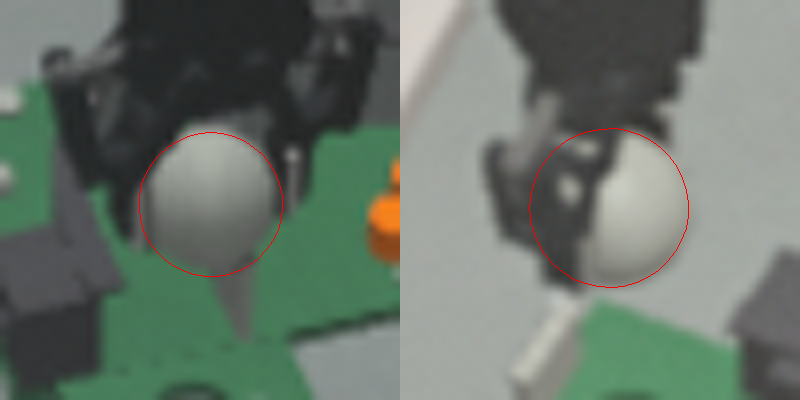

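send_rows(
  series=[
    [[-22.5, -44.5, 8], [0, 0, 0], -1],
    [[-22.5, -44.5, 8], [0, 0, 0], -1],
    [[-22.5, -44.5, 8], [0, 0, 0], -1],
    [[-22.5, -44.5, 8], [0, 0, 0], -1],
    [[-22.5, -44.5, 8], [0, 0, 0], -1],
    [[-22.5, -44.5, 8], [0, 0, 0], -1],
    [[-22.5, -44.5, 8], [0, 0, 0], -1],
    [[-22.5, -44.5, 8], [0, 0, 0], -1],
    [[0, 0, 0], [0, 0, 0], -1],
    [[0, 0, 0], [0, 0, 0], -1],
  ],
)

```text
time: 56.78
position: [0.422, -0.3214, 0.2133]
tool_rot: [-1.274, -1.096, 1.096]
force: [0.4, -0.0, -1.0]
width: 0.674
```

```bash
python3 - <<'E'
from h import *
st();b=np.load('b.npy'); go([-.1125,0,.053],None,b); c=capture('wrist'); overlay(c,D,'w44',b)
E
```

```text
t 56.77 pos [ 422.  -321.4  213.3] rot [-1.274 -1.096  1.096] F [ 0.4 -0.  -1. ] w 0.674 j [-0.65  0.29 -0.2   1.08  0.   -0.5 ]
world [ 357.6 -322.3   53. ] d [ -64.4   -0.9 -160.3] |d| 172.7 yaw 1.419 dyaw None tilt 0.18
```

View pics/w44.png

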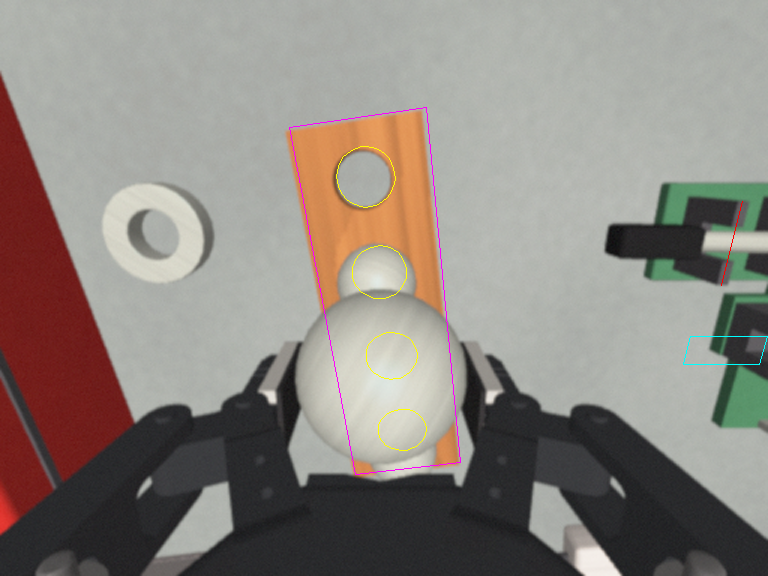

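send_rows(
  series=[
    [[-31.8, -0.6, -15], [0, 0, 0], -1],
    [[-31.8, -0.6, -15], [0, 0, 0], -1],
    [[0, 0, -30], [0, 0, 0], -1],
    [[0, 0, -35], [0, 0, 0], -1],
    [[0, 0, -30], [0, 0, 0], -1],
    [[0, 0, -18], [0, 0, 0], -1],
    [[0, 0, -9], [0, 0, 0], -1],
    [[0, 0, 0], [0, 0, 0], -1],
    [[0, 0, 0], [0, 0, 0], -1],
  ],
)

```text
time: 57.95
position: [0.3599, -0.3235, 0.0634]
tool_rot: [-1.278, -1.098, 1.097]
force: [0.3, -0.9, -0.9]
width: 0.671
```

```bash
python3 - <<'E'
from h import *
st();b=np.load('b.npy'); go([-.1125,0,.052],None,b); p=np.array(get_obs()['position'])+[-.001,.0005,-.0064]; zoomball('z45',p,[T2(b,[-.1125,0,.0454])[0]])
E
```

```text
t 57.95 pos [ 359.9 -323.5   63.4] rot [-1.278 -1.098  1.097] F [ 0.3 -0.9 -0.9] w 0.671 j [-0.73  0.36 -0.55  0.66  0.   -0.58]
world [ 357.6 -322.3   52. ] d [ -2.3   1.2 -11.4] |d| 11.7 yaw 1.42 dyaw None tilt 0.07
```

View pics/z45.png

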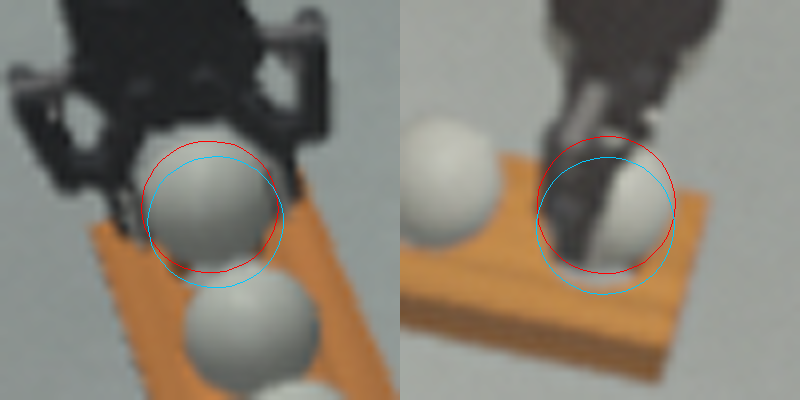

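send_rows(
  series=[
    [[-0.5, 0.6, -5], [0, 0, 0], -1],
    [[0, 0, -4], [0, 0, 0], -1],
    [[0, 0, -2], [0, 0, 0], -1],
    [[0, 0, 0], [0, 0, 0], -1],
    [[0, 0, 0], [0, 0, 0], 0.5],
    [[0, 0, 0], [0, 0, 0], 0.9],
    [[0, 0, 0], [0, 0, 0], 1],
    [[0, 0, 0], [0, 0, 0], 1],
    [[0, 0, 30], [0, 0, 0], 1],
    [[0, 0, 40], [0, 0, 0], 1],
    [[0, 0, 50], [0, 0, 0], 1],
    [[0, 0, 50], [0, 0, 0], 1],
    [[40, 40, 20], [0, 0, 0], 1],
    [[40, 40, 20], [0, 0, 0], 1],
    [[0, 0, 0], [0, 0, 0], 1],
    [[0, 0, 0], [0, 0, 0], 1],
  ],
)

```text
time: 60.05
position: [0.4381, -0.2425, 0.2612]
tool_rot: [-1.276, -1.097, 1.098]
force: [0.0, 0.1, -0.6]
width: 1.003
```

```bash
python3 - <<'E'
from h import *
st();b=np.load('b.npy'); zoomball('z46',T2(b,[-.1125,0,.0454])[0],[T2(b,[-.0375,0,.0454])[0]])
c=capture('wrist'); overlay(c,D,'w46',b); bview('b46',b); c=capture('side'); save(c,'s46')
E
```

```text
t 60.05 pos [ 438.1 -242.5  261.2] rot [-1.276 -1.097  1.098] F [ 0.   0.1 -0.6] w 1.003 j [-0.51  0.22 -0.18  1.18 -0.   -0.35]
```

View pics/z46.png

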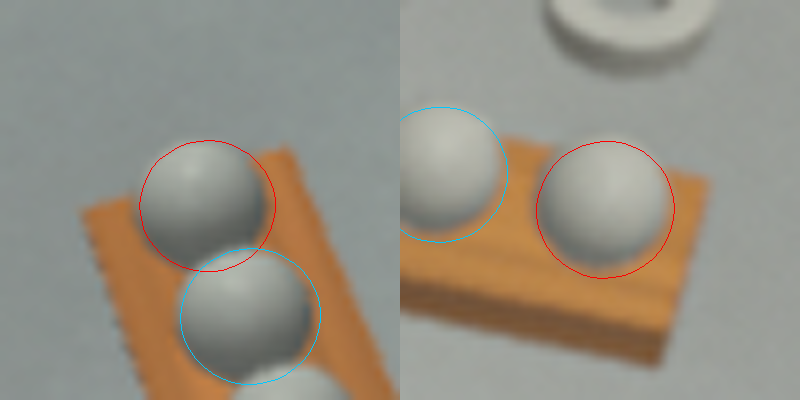

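View pics/w46.png

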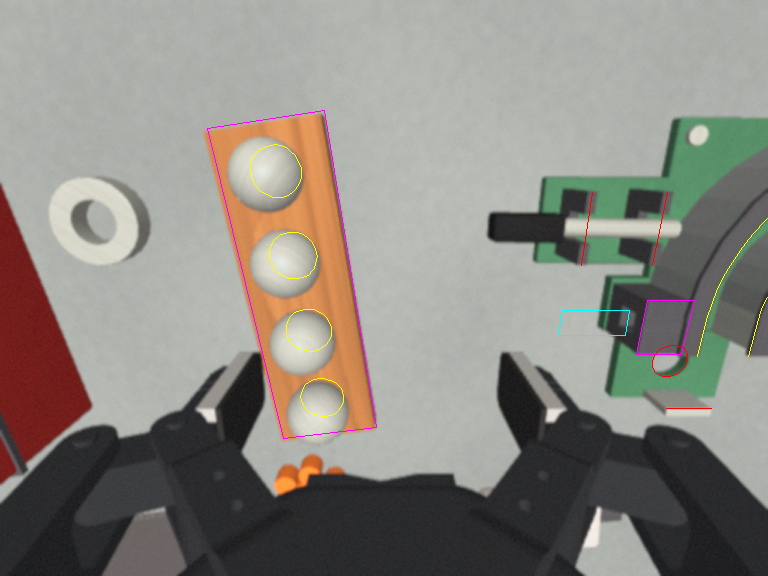

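View pics/b46_scene.png

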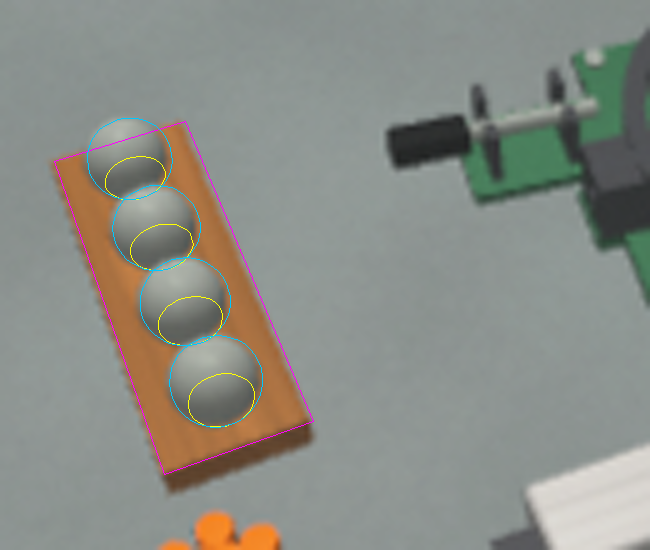

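View pics/s46.png

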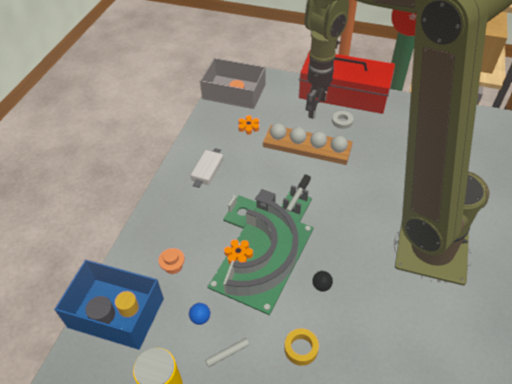

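```bash
python3 - <<'E'
from h import *
print(get_obs()['joint_velocities']); print(hand_in()); st()
E
```

```text
[ 0.00362854 -0.00049735  0.00567028  0.0006777   0.00058256  0.00045409]
the job is handed in; nothing more can be done
None
the job is handed in; nothing more can be done
```

I parked the stop pin in both side notches and let go of it. Four balls were present, and each one is now seated in its own nest on the kit board. I handed the job in at about 60 s of the 210 s allowed; no verdict came back.

**Pin:** Just after release the grip measured at dispenser x -75.0 mm and y -297.6 mm, against a target of -75 and -299 mm. I checked its height only by eye. It still lay in both notches in the last pictures.

**Balls:** In the last pictures all four sit within about 2 mm of where a nested ball should be, at the right height. Each ball was checked against the exit seat before I lifted it, and each matched to within about 3 mm.

**Board:** My first rough reading of the board's position was about 25 mm off, because I worked it out at the wrong height. I corrected it before placing anything, and saw no sign that the board was knocked.

**Other spares:** I did not touch them, and none looked moved in the final pictures; I did not measure their positions. I saw no grip slip.

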